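Weigh coated calibration targets on a spring scale and rack them by core

ROBOT

A 6-joint arm with a two-finger parallel gripper is mounted at the origin on the work surface. World frame = base frame: x ahead of the robot, y to its left, z up, the work surface at z = 0. Lengths are in mm, angles in rad, forces in N, time in s.
With the tool pointing down it reaches from about 350 to 775 mm from the base axis. Payload 7.3 kg.
Tool frame: the origin (TCP) lies on the centre line of the jaws, within the pads' length; the fingertips stand 17 mm ahead of it and the grasp point (between the pads) lies 2 mm behind it; z points along the fingers, y is the line along which they close (so a half turn about z gives the same grasp; the last joint's range is limited). The gripper opens to 92 mm and grips with 3 to 60 N. Pads are 19 mm wide; open, the fingers measure 130 mm over their backs; the gripper's body (75 mm by 190 mm) begins 47 mm behind the grasp point.
Start: joints at [-1.389, 0.342, 1.524, -0, 1.275, -0.146], TCP at [169.052, -497.056, 243.741] pointing down, gripper open.
Joint ranges: [-2.53, 2.53], [-0.77, 2.02], [0.04, 2.7], [-1, 4.14], [0.28, 2.66], [-3.11, 3.11]. Speed limits (rad/s): [2.57, 2.57, 3.14, 3.14, 3.14, 3.14].

INTERFACE

Orientations are given as [roll, pitch, yaw] about the fixed x, y, z axes, in that order (R = Rz(yaw) Ry(pitch) Rx(roll)).
In Python, from plant import bot gives the robot as it stands. The module is installed in compiled form; this text tells all that it offers.
- The arm moves only by the shell command python3 -m pendant 'ROWS'. ROWS is JSON, a list of rows, each a list of 3 entries, a list of its own where there are three numbers: the shift along the world's x, y, z as a fraction of full scale, then the turn, a rotation vector about the world's x, y, z as a fraction of full scale, then the opening, from -1 (shut) to 1 (fully open), so that 0 is half open. In form: [[[tx, ty, tz], [rx, ry, rz], claw], ...]. A call has exactly 10 rows; each row shifts and turns the commanded pose from where the row before left it; what a row does not reach is not made up. Full scale, the value 1, is 30 mm for a shift and 0.12 rad for a turn. A row lasts 1/12 s, in which the tool goes at most 41.7 mm and 7.16 degrees, less where a joint would pass 70% of its speed; a pose out of reach is approached as far as the arm can. A call with a number of a shift or a turn outside -1 to 1 is refused whole. A call with a gripper value outside its range is refused whole. The fingers move at their own pace and stop on an object; the grip force is fixed at half the most. Time passes only in rows, so rows that do not move let the fingers close, or fill a call up. It gives the time, the measured TCP pose, the force, the opening and the grip force at its end, in the units of the state.
- bot.get_obs(): the state, without advancing time (a new reading comes with each control period).
- bot.capture(name): name is "scene" or "side" or "wrist"; returns the picture (420x560x3 uint8, blue, green, red); there is no depth.
- bot.camera_params(name): a dict with "fovy" (degrees; the focal length in pixels is half the picture's height over the tangent of half this angle, whatever the lens; pixels are square), "cx", "cy" (the principal point, pixels), "distortion" ([k1, k2, p1, p2, k3] as OpenCV has them; the pictures are not rectified), "camera_from_world" (4x4, takes a point from world to camera coordinates). Camera axes: x right, y down, z forward; pixel columns grow to the right and rows downward; lengths in mm; the calibration is good to about 2 mm. A picture is of the moment at which its call begins: read the wrist's pose just before it. camera_params takes no time and is no camera call; for the wrist camera it gives the pose at the moment of the call.
- bot.close_job(): hands the job in; it is judged then, once.
The state is a dict: "time": time; "joint_positions": joint angles; "dq": joint speeds; "tau": joint torques, N m; "tool_pos": TCP position; "tcp_rot": TCP orientation; "contact_force": force on the tool from outside, world axes, zero at the start; "moment": the same for the moment, N m; "grip_width": finger opening in mm; "finger_force": force on a finger pad.
Only numpy, scipy, OpenCV 4.12 (cv2) and the standard library are available. Lean on these libraries where they do the work, as an engineer would, in place of code of your own. Each camera call takes 0.05 s, during which the arm holds its last target. There are 200 camera calls.

TASK

The coated calibration targets in the delivery rack look alike, but some have a steel core (about 210 g) and some an aluminium one (about 85 g): taking them in turn from the front slot to the back, hang each by its slot on the spring scale's hook, let go and wait until the reading is steady. Then stand the steel ones upright in slots of the rack with the label board and the aluminium ones in slots of the plain empty rack, fully down. Hold the targets by their bare long edges only, never touching a coated face, do not let one fall onto the bench, and leave the other instruments alone.

Things in the scene. Friction and masses are not known exactly. Their poses are not given: they have to be found in the camera images.
- target_1a: calibration target: upright flat plate 50 mm wide (its y), 140 mm tall (its z), bare metal core 4 mm thick (its x); origin: middle of the lower edge; x normal to the faces, away from the robot at the start. Hold it by its bare straight long edges, fingers closing along y. Starts in slot 1 of the delivery rack (the front one, nearest the robot) unless absent; either target_1a or target_1b is present
- target_1b: alternative to target_1a in slot 1, same shape and frame. Coating of every target: a white dotted field on both faces, 40 mm wide, from 10 to 102 mm above the lower edge, 1.5 mm thick (7 mm over both). 5 mm of bare margin is left beside it along each long edge. The robot must not touch the coating
- target_2a: same shape and frame as target_1a; in slot 2 of the delivery rack if present (2a, 2b or neither is). Hanging slot of every target: a rectangular window right through along x, centred on y = 0, 26 mm wide, its lower rim 108 mm and its upper rim 130 mm above the lower edge
- target_2b: alternative to target_2a in slot 2, same shape and frame; slot 2 is empty in some starts. Core of every target: steel (195 to 225 g in all) or aluminium (79 to 91 g); it cannot be seen, and neither name, letter nor slot tells it: weigh it
- target_3a: same shape and frame as target_1a; in slot 4 (the back one) of the delivery rack if present (either 3a or 3b is); slot 3 is empty at the start
- target_3b: alternative to target_3a in slot 4, same shape and frame
- delivery_rack: fixed comb rack that holds the targets at the start; like board_rack in slots and teeth, but with a wider aluminium base sheet (120 mm), a low wire handle (25 mm high) on each side and no board. Origin: centre of the underside; x points to its back, away from the robot within 0.25 rad; slots 1 to 4 at x = -48, -16, +16, +48 mm
- board_rack: loose white comb rack (1.4 kg) for the STEEL targets, empty at the start: 160 mm (x) by 70 mm (y), told by the label board across its back end (x = +80 mm, 88 mm tall). Origin: centre of the underside; x points to its back, away from the robot within 0.25 rad. Four cross slots at x = -48, -16, +16, +48 mm; a target's lower edge rests 6 mm above the underside. May get knocked aside
- plain_rack: loose white comb rack (1.4 kg) for the ALUMINIUM targets, empty at the start: as board_rack, without the board. Teeth of all racks hold only a target's side margins: slots 7 mm wide along x up to z = 40 mm, then flaring at 45 degrees to tooth tips at z = 52 mm; side walls 58 mm apart, 42 mm high, centred on y = 0. May get knocked aside
- scale_hook (a point): bearing point of the scale's hook (top of its 5 mm wire at the lowest place), 190 mm above the bench when empty, lower under load. z up; x: the way to push a target on, away from the robot within 0.25 rad. The hook opens to -x: its tip is 10 mm before this point and ends 8 mm above it; the wire's underside is 5 mm below it; behind it the arm of the hook runs 120 mm to +x, up to 6 mm above it
- scale_stand: fixed stand of the spring scale, origin on the bench below the hook, axes as scale_hook. Base plate 235 x 130 mm, 12 mm high, x -20 to +215, y -45 to +85 mm; 16 mm column at x = +185, y = +45 mm, 356 mm tall. The upright clear scale tube (33 mm across) is at x = +120 mm, from 28 to 154 mm above the empty hook; its guided rod carries the hook's arm, so the hook does not swing
- spring_scale (a joint): stretch of the spring scale in m: 0 empty, growing as the hook goes down, 16 mm per 100 g hanging (61 N/m): 31 to 36 mm with a steel target, 12.5 to 14.6 mm with an aluminium one; range 60 mm. It bobs for a second or two after a load is let go. Black pointer wings on the tube go down with it along strips marked every 6.4 mm (40 g)
- ring_gauge: bystander: steel setting ring, 34 mm across, 16 mm high, lying on the bench among the racks; origin: centre of the underside
- gauge_block: bystander: steel gauge block standing on the bench, 9 by 30 mm, 35 mm tall; origin: centre of the underside
- thread_plug: bystander: thread plug gauge lying on the bench, 63 mm long along its x, 16 mm thick; origin: on the bench under its middle

How it is judged:
By the outcome, as a careful person would: the job done as asked, in the order asked, and still so for the second after the job is handed in, with the robot touching nothing.
Of target_1a, target_1b only 1 to 1 are there at a start; the rules pass over those that are not, and their reading is None.
Of target_2a, target_2b only 1 to 1 are there at a start; the rules pass over those that are not, and their reading is None.
Of target_3a, target_3b only 1 to 1 are there at a start; the rules pass over those that are not, and their reading is None.
Of target_2a, target_2b only 1 to 2 are there at a start; the rules pass over those that are not, and their reading is None.
At some moment in a run one of board_rack, plain_rack may be knocked a few centimetres aside while the robot is not near it.
It also fails if it takes over 210 s, if anything falls off the work surface, if the arm or the gripper's body presses on something with over 40 N, if the wrist force passes 120 N, or if a joint passes its speed limit or range.

## Working session

There is one attempt and no reset: what is moved stays moved. The work goes in short steps, Python scripts to look and compute and a shell command to move; the robot and the scene stay as the last step left them, time stands still between calls to the robot, and variables do not carry over. Pictures are saved under pics/ and viewed, at most 14 in all, crops included, and the job is handed in when it is done.

```bash
mkdir -p pics; cat > h.py <<'E'
import numpy as np, cv2
from plant import bot
def cam(n):
    p=bot.camera_params(n); f=210/np.tan(np.radians(p["fovy"])/2)
    K=np.array([[f,0,p["cx"]],[0,f,p["cy"]],[0,0,1.]]); return K,np.array(p["distortion"],float),np.array(p["camera_from_world"],float)
def shot(n,name):
    c=cam(n); im=bot.capture(n).copy(); cv2.imwrite(f"pics/{name}.png",im); np.savez(f"pics/{name}.npz",K=c[0],D=c[1],T=c[2]); return im,c
def load(name):
    z=np.load(f"pics/{name}.npz"); return cv2.imread(f"pics/{name}.png"),(z["K"],z["D"],z["T"])
def rays(c,px):
    K,D,T=c; u=cv2.undistortPoints(np.array(px,float).reshape(-1,1,2),K,D).reshape(-1,2)
    d=np.c_[u,np.ones(len(u))]@T[:3,:3]; return -T[:3,:3].T@T[:3,3],d
def onz(c,px,z):
    o,d=rays(c,px); z=np.broadcast_to(z,len(d)); return o+d*((z-o[2])/d[:,2])[:,None]
def proj(c,P):
    K,D,T=c; return cv2.projectPoints(np.array(P,float).reshape(-1,3),cv2.Rodrigues(T[:3,:3])[0],T[:3,3],K,D)[0].reshape(-1,2)
def tri(ca,pa,cb,pb):
    oa,da=rays(ca,pa); ob,db=rays(cb,pb); out=[]
    for a,b in zip(da,db):
        s=np.linalg.lstsq(np.c_[a,-b],ob-oa,rcond=None)[0]; p,q=oa+s[0]*a,ob+s[1]*b; out.append(np.r_[(p+q)/2,np.linalg.norm(p-q)])
    return np.array(out)
E
python3 - <<'E'
from h import *
for n in ("scene","side","wrist"):
    im,c=shot(n,n+"0"); o,d=rays(c,[[280,210]]); print(n,o.round(),d.round(2))
o=bot.get_obs(); print({k:np.round(v,3) for k,v in o.items()})
E
```

```text
scene [1404.  114.  723.] [[-0.83 -0.11 -0.55]]
side [382. 514. 728.] [[ 0.2  -0.65 -0.74]]
wrist [ 231. -477.  385.] [[-0.23 -0.08 -0.97]]
{'time': np.float64(0.15), 'joint_positions': array([-1.389,  0.343,  1.525,  0.   ,  1.275, -0.146]), 'dq': array([-0.001, -0.002, -0.004,  0.   , -0.001, -0.   ]), 'tau': array([ 2.0000e-03, -4.3147e+01, -2.4435e+01,  7.2000e-02,  5.4000e-02,
       -0.0000e+00]), 'tool_pos': array([ 168.993, -496.755,  243.221]), 'tcp_rot': array([-3.14 , -0.   ,  0.328]), 'contact_force': array([ 0.729,  0.212, -0.663]), 'moment': array([-0.025,  0.011, -0.045]), 'finger_force': np.float64(0.0), 'grip_width': np.float64(91.796)}
```

View pics/scene0.png

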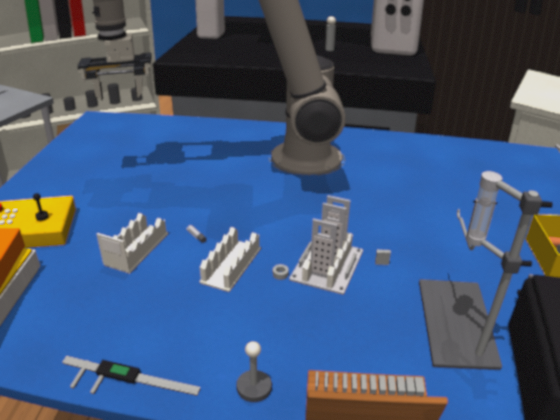

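View pics/side0.png

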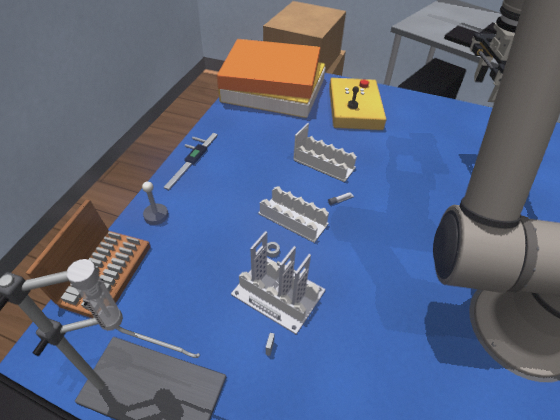

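The scene picture shows the board rack at (130,245), plain rack (230,258), delivery rack (328,262) and the scale at the right (hook tip about (460,211)). The side picture shows three targets in slots 1, 2 and 4, and the hook tip near (197,355).

```bash
python3 - <<'E'
from h import *
si,cs=load("side0"); sc,cc=load("scene0")
print("deliv",onz(cs,[[233,291],[295,327],[325,290]],3).round(0)); print(onz(cc,[[293,281],[354,288],[362,250]],3).round(0))
print("plain",onz(cs,[[260,212],[319,238],[327,228]],3).round(0)); print(onz(cc,[[203,276],[229,286],[260,250]],3).round(0))
print("board",onz(cs,[[294,158],[350,179]],3).round(0)); print(onz(cc,[[103,262],[122,269],[165,234]],3).round(0))
print("hook",tri(cs,[[197,355]],cc,[[460,211]]).round(0))
print("base",onz(cc,[[419,282],[430,364],[500,364],[490,284]],12).round(0))
a=cv2.resize(si[225:400,60:360],None,fx=2.6,fy=2.6,interpolation=cv2.INTER_CUBIC);cv2.imwrite("pics/c1.png",a)
b=cv2.resize(sc[160:310,290:530],None,fx=3.2,fy=3.2,interpolation=cv2.INTER_CUBIC);cv2.imwrite("pics/c2.png",b)
E
```

```text
deliv [[597. 129.   3.]
 [450. 162.   3.]
 [416.  60.   3.]]
[[577.  34.   3.]
 [580. 162.   3.]
 [446. 177.   3.]]
plain [[ 625. -100.    3.]
 [ 465.  -72.    3.]
 [ 455. -108.    3.]]
[[ 593. -157.    3.]
 [ 615.  -95.    3.]
 [ 483.  -53.    3.]]
board [[ 609. -328.    3.]
 [ 440. -299.    3.]]
[[ 586. -391.    3.]
 [ 601. -338.    3.]
 [ 460. -286.    3.]]
hook [[547. 345. 194.   6.]]
base [[552. 298.  12.]
 [776. 303.  12.]
 [763. 434.  12.]
 [537. 454.  12.]]
```

View pics/c1.png

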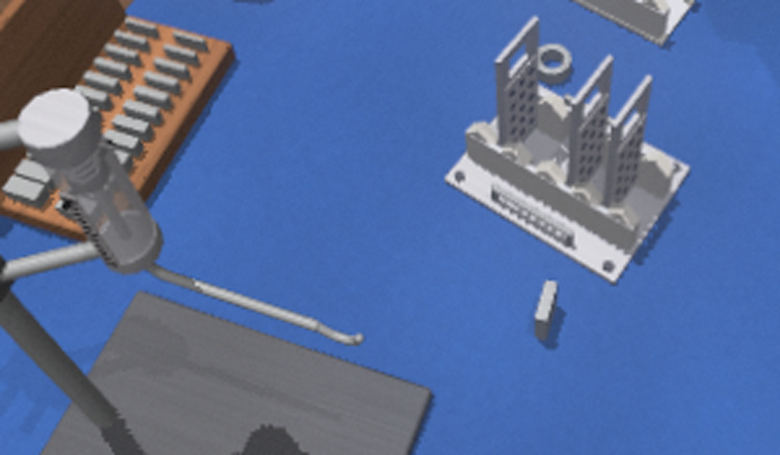

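View pics/c2.png

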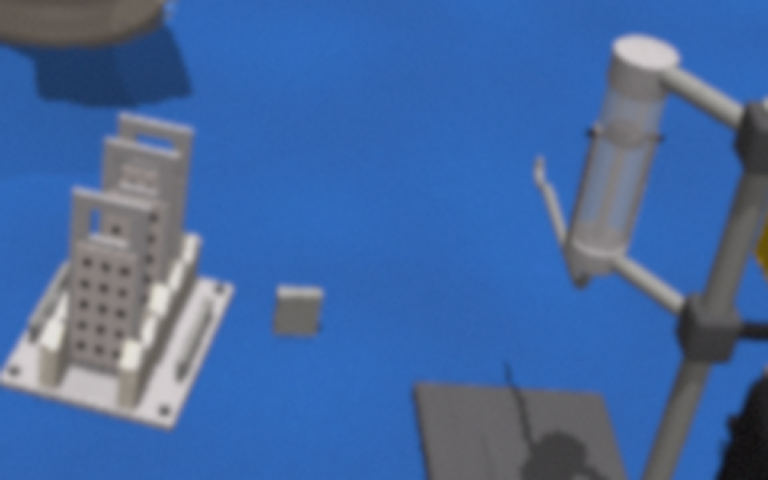

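The crops confirm the targets in slots 1, 2 and 4. The hook opens toward the robot (tip at about c1 (358,338)) and the gauge block stands between rack and scale. I'll move over the delivery rack, turning the wrist camera to the robot's side.

```bash
python3 -m pendant '[[[0.55,1,0.13],[0,0,1],1],[[0.55,1,0.13],[0,0,1],1],[[0.55,1,0.13],[0,0,1],1],[[0.55,1,0.13],[0,0,1],1],[[0.55,1,0.13],[0,0,1],1],[[0.55,1,0.13],[0,0,1],1],[[0.55,1,0.13],[0,0,1],1],[[0.55,1,0.13],[0,0,1],1],[[0.55,1,0.13],[0,0,1],1],[[0.55,1,0.13],[0,0,1],1]]'
python3 -m pendant '[[[0.55,1,0.13],[0,0,1],1],[[0.55,1,0.13],[0,0,1],1],[[0.55,1,0.13],[0,0,1],1],[[0.55,1,0.13],[0,0,1],1],[[0.55,1,0.13],[0,0,1],1],[[0.55,1,0.13],[0,0,1],1],[[0.55,1,0.13],[0,0,1],1],[[0.55,1,0.13],[0,0,1],1],[[0.55,1,0.13],[0,0,1],1],[[0.55,1,0.13],[0,0,1],1]]'
python3 -m pendant '[[[0,0,0],[0,0,1],1],[[0,0,0],[0,0,1],1],[[0,0,0],[0,0,0],1],[[0,0,0],[0,0,0],1],[[0,0,0],[0,0,0],1],[[0,0,0],[0,0,0],1],[[0,0,0],[0,0,0],1],[[0,0,0],[0,0,0],1],[[0,0,0],[0,0,0],1],[[0,0,0],[0,0,0],1]]'
python3 -c "
from h import *
shot('wrist','w1')"
```

```text
time: 0.98
tool_pos: [334.4, -195.4, 282.9]
tcp_rot: [3.141, -0.0, 1.533]
contact_force: [-0.3, 0.3, 0.5]
grip_width: 91.4
finger_force: 0.0
time: 1.82
tool_pos: [499.4, 104.7, 321.7]
tcp_rot: [-3.141, -0.0, 2.734]
contact_force: [0.4, -0.4, 0.1]
grip_width: 91.7
finger_force: 0.0
time: 2.65
tool_pos: [499.0, 102.8, 321.8]
tcp_rot: [3.141, 0.0, 2.967]
contact_force: [-0.5, -0.3, -0.8]
grip_width: 92.0
finger_force: 0.0
```

View pics/w1.png

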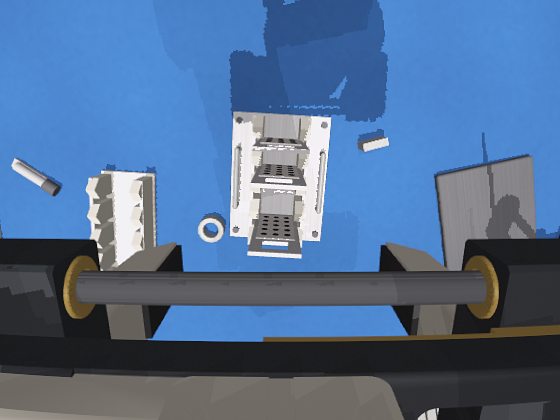

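The wrist picture (top = robot side, right = +y) shows the delivery base corners at (233,112), (330,118), (320,241), (231,237), the plates at rows ≈143, 180 and 250, the ring at (211,229) and the block at (373,144).

```bash
python3 - <<'E'
from h import *
im,c=load("w1"); hsv=cv2.cvtColor(im,cv2.COLOR_BGR2HSV)
m=((hsv[...,1]<90)&(hsv[...,2]>60)).astype(np.uint8)*255; 
n,l,s,_=cv2.connectedComponentsWithStats(m)
for k in range(1,n):
    if s[k,4]>150 and s[k,1]<235: print(k,s[k])
k=l[130,300]; mm=((l==l[150,315])*255).astype(np.uint8)
print(onz(c,[[233,112],[330,118],[320,241]],3).round(1))
print("ring",onz(c,[[211,229]],16).round(),"block",onz(c,[[373,140]],35).round())
print(onz(c,[[438,174],[533,155]],12).round())
a=cv2.resize(im[100:265,220:390],None,fx=3.6,fy=3.6,interpolation=cv2.INTER_CUBIC); cv2.imwrite("pics/c3.png",a)
print("cam",rays(c,[[280,210]]))
E
```

```text
1 [  230   111   102   148 12550]
2 [357 136  32  16 320]
3 [ 386  156  150  116 8633]
4 [ 11 158  47  38 594]
5 [  85  170   92  102 6632]
8 [198 215  27  28 462]
[[416.9  57.2   3. ]
 [444.8 173.4   3. ]
 [600.4 137.5   3. ]]
ring [[555.   1.  16.]] block [[477. 215.  35.]]
[[535. 298.  12.]
 [532. 426.  12.]]
cam (array([433.98237852, 113.41102343, 463.55857659]), array([[ 0.24241232, -0.04423679, -0.96916654]]))
```

View pics/c3.png

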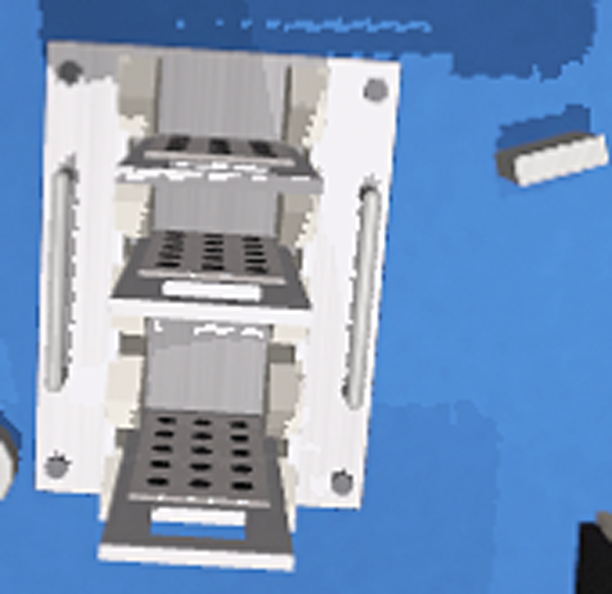

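The crop shows the three top edges: slot 1 from (118,172) to (320,184), slot 2 from (112,303) to (309,313), slot 4 from (100,551) to (294,562). Checking them against the base corners:

```bash
python3 - <<'E'
from h import *
im,c=load("w1")
for e in ([118,172],[320,184]),([112,303],[309,313]),([100,551],[294,562]):
    P=onz(c,np.array(e)/3.6+[220,100],146); d=P[1]-P[0]; print(P.mean(0).round(1),np.linalg.norm(d).round(1),-np.arctan2(d[0],d[1]).round(3))
y=-.23
for s in (-48,-16,48): print(np.array([508.6,97.4])+s*np.array([np.cos(y),np.sin(y)]))
E
```

```text
[460.4 109.1 146. ] 48.6 -0.234
[491.2 101.5 146. ] 48.4 -0.226
[554.6  86.7 146. ] 50.1 -0.235
[461.86401304 108.34292113]
[493.02133768 101.04764038]
[555.33598696  86.45707887]
```

```bash
python3 -m pendant '[[[0.17,0.9,0],[0,0,0.15],1],[[0.17,0.9,0],[0,0,0.15],1],[[0.17,0.9,0],[0,0,0.15],1],[[0.17,0.9,0],[0,0,0.15],1],[[0.17,0.9,0],[0,0,0.15],1],[[0.17,0.9,0],[0,0,0.15],1],[[0.17,0.9,0],[0,0,0.15],1],[[0.17,0.9,0],[0,0,0.15],1],[[0,0,0],[0,0,0],1],[[0,0,0],[0,0,0],1]]'
python3 -c "
from h import *
im,c=shot('wrist','w2'); cv2.imwrite('pics/c4.png',cv2.resize(im[80:290,200:480],None,fx=2.8,fy=2.8,interpolation=cv2.INTER_CUBIC))
print(proj(c,[[547,345,194],[557,345,190]]))"
```

```text
time: 3.53
tool_pos: [539.6, 320.0, 320.9]
tcp_rot: [-3.141, -0.001, 3.114]
contact_force: [-0.8, 0.5, -0.3]
grip_width: 91.6
finger_force: 0.0
[[314.78493172 215.78106029]
 [314.38354573 226.80767532]]
```

View pics/c4.png

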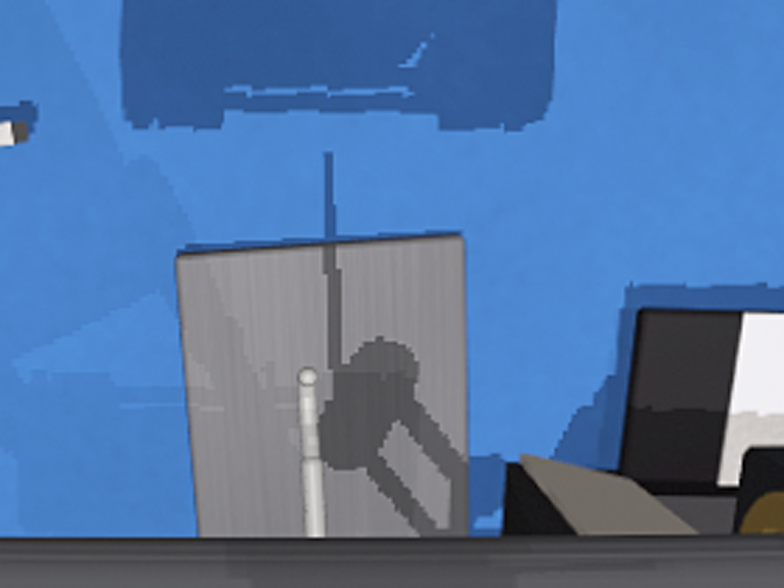

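The hook tip shows at crop (308,374), its arm runs to (316,530), and the stand's base front corners are at (178,254) and (463,236).

```bash
python3 - <<'E'
from h import *
im,c=load("w2"); f=lambda p:np.array(p)/2.8+[200,80]
P=onz(c,[f([307,370]),f([308,376])],198); A=onz(c,[f([312,460]),f([315,530])],196); B=onz(c,[f([178,254]),f([463,236]),],12)
print(P.round(1),A.round(1),B.round(1)); d=B[1]-B[0]; y=-np.arctan2(d[0],d[1]); print("yaw",y,-0+np.arctan2(A[1,1]-P[1,1],A[1,0]-P[1,0]))
u=np.array([np.cos(y),np.sin(y)]);v=np.array([-u[1],u[0]])
print("origin from base",B[0,:2]+20*u+45*v,B[1,:2]+20*u-85*v,"from tip",P[1,:2]+10*u)
print(proj(load("side0")[1],[list(P[1,:2])+[196]]),proj(load("scene0")[1],[list(P[1,:2])+[198]]))
# empty-scale reference
E
```

```text
[[543.  340.8 198. ]
 [544.6 341.1 198. ]] [[569.2 342.1 196. ]
 [590.1 342.9 196. ]] [[536.9 297.9  12. ]
 [532.2 424.5  12. ]]
yaw 0.037000451373012604 0.0395105974331441
origin from base [555.19462619 343.63615152] [555.31895553 340.2774736 ] from tip [554.63767328 341.42423119]
[[197.94798448 354.1420615 ]] [[456.81381882 208.00272351]]
```

```bash
python3 -m pendant '[[[-0.327,-0.88,0],[0,0,-0.2125],1],[[-0.327,-0.88,0],[0,0,-0.2125],1],[[-0.327,-0.88,0],[0,0,-0.2125],1],[[-0.327,-0.88,0],[0,0,-0.2125],1],[[-0.327,-0.88,0],[0,0,-0.2125],1],[[-0.327,-0.88,0],[0,0,-0.2125],1],[[-0.327,-0.88,0],[0,0,-0.2125],1],[[-0.327,-0.88,0],[0,0,-0.2125],1],[[0,0,-0.8],[0,0,0],1],[[0,0,-0.8],[0,0,0],1]]'
python3 -m pendant '[[[0,0,-0.8],[0,0,0],1],[[0,0,-0.8],[0,0,0],1],[[0,0,-0.8],[0,0,0],1],[[0,0,-0.5],[0,0,0],1],[[0,0,0],[0,0,0],1],[[0,0,0],[0,0,0],1],[[0,0,0],[0,0,0],1],[[0,0,0],[0,0,0],1],[[0,0,0],[0,0,0],1],[[0,0,0],[0,0,0],1]]'
```

```text
time: 4.42
tool_pos: [461.3, 105.3, 275.0]
tcp_rot: [3.14, 0.005, 2.903]
contact_force: [0.3, 0.3, 0.8]
grip_width: 92.0
finger_force: 0.0
time: 5.25
tool_pos: [461.8, 107.7, 187.6]
tcp_rot: [3.141, 0.002, 2.908]
contact_force: [0.8, 0.6, -0.4]
grip_width: 92.1
finger_force: 0.0
```

```bash
python3 -m pendant '[[[0,0.02,-0.53],[0,0,0],1],[[0,0.02,-0.53],[0,0,0],1],[[0,0,-0.53],[0,0,0],1],[[0,0,-0.53],[0,0,0],1],[[0,0,0],[0,0,0],1],[[0,0,0],[0,0,0],0],[[0,0,0],[0,0,0],-0.3],[[0,0,0],[0,0,0],-0.3],[[0,0,0],[0,0,0],-0.3],[[0,0,0],[0,0,0],-0.3]]'
python3 -m pendant '[[[0,0,0],[0,0,0],-0.5],[[0,0,0],[0,0,0],-0.5],[[0,0,0],[0,0,0],-0.5],[[0,0,0],[0,0,0],-0.5],[[0,0,0],[0,0,0],-0.5],[[0,0,0],[0,0,0],-0.5],[[0,0,0],[0,0,0],-0.5],[[0,0,0],[0,0,0],-0.5],[[0,0,0],[0,0,0],-0.5],[[0,0,0],[0,0,0],-0.5]]'
```

```text
time: 6.08
tool_pos: [461.7, 109.0, 123.9]
tcp_rot: [3.141, 0.001, 2.908]
contact_force: [-0.2, 0.1, -0.2]
grip_width: 63.2
finger_force: 0.0
time: 6.92
tool_pos: [461.6, 109.0, 123.4]
tcp_rot: [3.141, 0.001, 2.908]
contact_force: [0.0, -0.2, 6.0]
grip_width: 49.3
finger_force: 30.0
```

```bash
python3 -m pendant '[[[0,0,0.2],[0,0,0],-0.5],[[0,0,0.4],[0,0,0],-0.5],[[0,0,0.54],[0,0,0],-0.5],[[0,0,0.54],[0,0,0],-0.5],[[0,0,0.54],[0,0,0],-0.5],[[0,0.6,0],[0,0,0],-0.5],[[0,0.77,0],[0,0,0],-0.5],[[0,0.77,0],[0,0,0.4],-0.5],[[0.1,0.77,0],[0,0,0.4],-0.5],[[0.2,0.77,0],[0,0,0.4],-0.5]]'
python3 -m pendant '[[[0.3,0.77,0],[0,0,0.4],-0.5],[[0.4,0.77,0],[0,0,0.4],-0.5],[[0.4,0.77,0],[0,0,0.27],-0.5],[[0.3,0.77,0],[0,0,0],-0.5],[[0.2,0.77,0],[0,0,0],-0.5],[[0,0.17,0],[0,0,0],-0.5],[[0,0,0],[0,0,0],-0.5],[[0,0,0],[0,0,0],-0.5],[[0,0,0],[0,0,0],-0.5],[[0,0,0],[0,0,0],-0.5]]'
python3 - <<'E'
from h import *
o=bot.get_obs(); print(o["contact_force"],o["moment"])
im,c=shot('wrist','w3'); cv2.imwrite('pics/c5.png',cv2.resize(im[80:290,150:430],None,fx=2.8,fy=2.8,interpolation=cv2.INTER_CUBIC))
E
```

```text
time: 7.75
tool_pos: [469.3, 220.2, 189.4]
tcp_rot: [-3.141, -0.002, 3.054]
contact_force: [0.6, -0.1, -2.5]
grip_width: 49.5
finger_force: 30.0
time: 8.58
tool_pos: [518.2, 338.8, 189.8]
tcp_rot: [-3.141, -0.0, -3.104]
contact_force: [-0.8, -0.2, -1.6]
grip_width: 49.6
finger_force: 30.0
[-0.80926801 -0.19345281 -1.58557434] [ 0.06671602 -0.09269645  0.02644409]
```

View pics/c5.png

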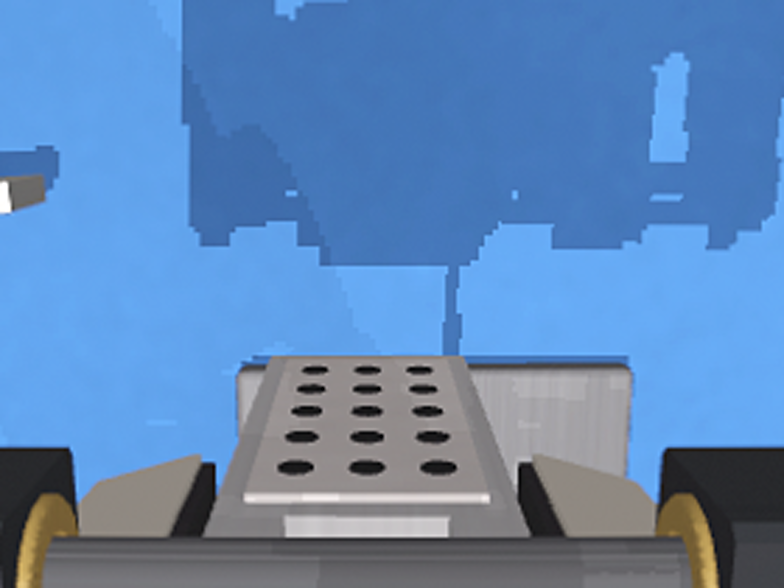

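The held plate's lower edge shows at crop (270,358) to (460,358). I'll check that it hangs upright.

```bash
python3 - <<'E'
from h import *
im,c=load("w3"); f=lambda p:np.array(p)/2.8+[150,80]
print(onz(c,[f([270,358]),f([460,358])],72.4).round(1)); print(onz(c,[f([245,500]),f([489,500])],72.4+102).round(1))
E
```

```text
[[517.3 312.8  72.4]
 [515.4 362.5  72.4]]
[[516.  318.  174.4]
 [514.5 358.1 174.4]]
```

```bash
python3 -m pendant '[[[0,0.06,0],[0,0,0],-0.5],[[0.2,0.02,0],[0,0,0],-0.5],[[0.2,0.02,0],[0,0,0],-0.5],[[0.2,0.01,0],[0,0,0],-0.5],[[0.2,0.01,0],[0,0,0],-0.5],[[0.2,0.01,0],[0,0,0],-0.5],[[0.22,0.01,0],[0,0,0],-0.5],[[0,0,0],[0,0,0],-0.5],[[0,0,0],[0,0,0],-0.5],[[0,0,0],[0,0,0],-0.5]]'
python3 -c "
from h import *
im,c=shot('side','s3')
sc,_=shot('scene','sc3')
a=cv2.resize(im[260:400,80:260],None,fx=3,fy=3,interpolation=cv2.INTER_CUBIC)
b=cv2.resize(sc[140:280,430:530],None,fx=3,fy=3,interpolation=cv2.INTER_CUBIC)[:420,:250]
cv2.imwrite('pics/c6.png',np.hstack([a,b]))"
```

```text
time: 9.47
tool_pos: [554.8, 344.1, 189.6]
tcp_rot: [-3.142, -0.001, -3.103]
contact_force: [-0.2, 0.6, -3.1]
grip_width: 49.4
finger_force: 30.0
```

View pics/c6.png

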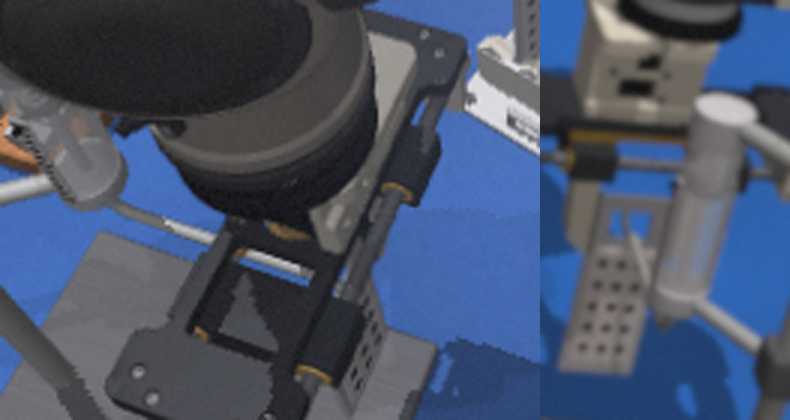

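The scene half shows the hook tip passing through the window near (627,215), with no contact force. Now I'll lower the plate and release it.

```bash
python3 -m pendant '[[[0,-0.05,-0.15],[0,0,0],-0.5],[[0,0,-0.15],[0,0,0],-0.5],[[0,0,-0.15],[0,0,0],-0.5],[[0,0,0],[0,0,0],-0.5],[[0,0,0],[0,0,0],-0.3],[[0,0,0],[0,0,0],0],[[0,0,0],[0,0,0],0.3],[[0,0,0],[0,0,0],0.6],[[0,0,0],[0,0,0],0.8],[[0,0,0],[0,0,0],0.8]]'
python3 -m pendant '[[[0,0,0],[0,0,0],0.8],[[0,0,0],[0,0,0],0.8],[[0,0,0],[0,0,0],0.8],[[0,0,0],[0,0,0],0.8],[[0,0,0],[0,0,0],0.8],[[0,0,0],[0,0,0],0.8],[[0,0,0],[0,0,0],0.8],[[0,0,0],[0,0,0],0.8],[[0,0,0],[0,0,0],0.8],[[0,0,0],[0,0,0],0.8]]' >/dev/null
python3 -m pendant '[[[0,0,0],[0,0,0],0.8],[[0,0,0],[0,0,0],0.8],[[0,0,0],[0,0,0],0.8],[[0,0,0],[0,0,0],0.8],[[0,0,0],[0,0,0],0.8],[[0,0,0],[0,0,0],0.8],[[0,0,0],[0,0,0],0.8],[[0,0,0],[0,0,0],0.8],[[0,0,0],[0,0,0],0.8],[[0,0,0],[0,0,0],0.8]]' >/dev/null
python3 -m pendant '[[[0,0,0],[0,0,0],0.8],[[0,0,0],[0,0,0],0.8],[[0,0,0],[0,0,0],0.8],[[0,0,0],[0,0,0],0.8],[[0,0,0],[0,0,0],0.8],[[0,0,0],[0,0,0],0.8],[[0,0,0],[0,0,0],0.8],[[0,0,0],[0,0,0],0.8],[[0,0,0],[0,0,0],0.8],[[0,0,0],[0,0,0],0.8]]'
python3 -c "
from h import *
im,c=shot('wrist','w4')
sc,_=shot('scene','sc4')
a=cv2.resize(im[100:290,190:380],None,fx=2.2,fy=2.2,interpolation=cv2.INTER_CUBIC)
b=cv2.resize(sc[140:280,430:530],None,fx=2.99,fy=2.99,interpolation=cv2.INTER_CUBIC)[:418,:300]
cv2.imwrite('pics/c7.png',np.hstack([a,b]))"
```

```text
time: 10.4
tool_pos: [555.1, 342.8, 176.7]
tcp_rot: [3.141, 0.001, -3.103]
contact_force: [-0.1, 0.8, -0.0]
grip_width: 71.5
finger_force: 0.0
time: 12.9
tool_pos: [555.0, 342.7, 176.2]
tcp_rot: [3.141, 0.0, -3.103]
contact_force: [1.0, 0.6, 0.9]
grip_width: 82.5
finger_force: 0.0
```

View pics/c7.png

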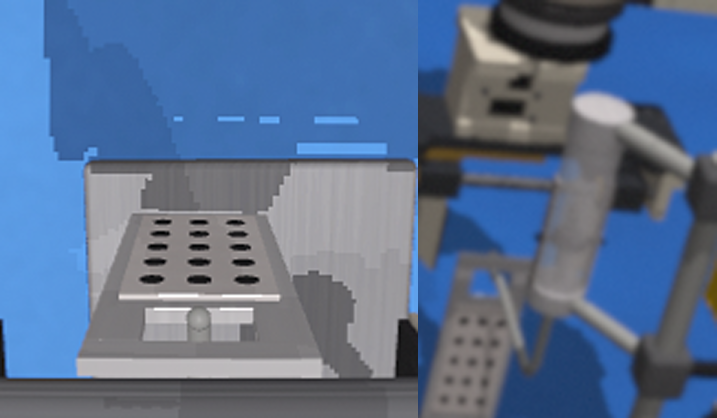

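The wrist half shows the plate on the hook (lower edge at row 213, columns 137–263, tip at (199,318)). In the scene half the pointer wing is down at about (601,241).

```bash
cat >> h.py <<'E'
def zonx(c,px,x):
    o,d=rays(c,px); return o+d*((x-o[0])/d[:,0])[:,None]
E
python3 - <<'E'
from h import *
im,c=load("w4"); f=lambda p:np.array(p)/2.2+[190,100]
e=zonx(c,[f([137,213]),f([263,213])],553); t=zonx(c,[f([78,357]),f([322,357])],553); print(e.round(1),t.round(1),"width",np.linalg.norm(e[1]-e[0]))
cc=load("scene0")[1]
for p in ([496.3,203.1],[491.1,220.6]): print(zonx(cc,[p],555+120).round(1))
E
```

```text
[[553.  318.5  25.5]
 [553.  366.1  17.1]] [[553.  316.9 165.2]
 [553.  367.6 160.5]] width 48.42502754118427
[[675.  368.9 293.9]]
[[675.  368.4 259.6]]
```

The pointer dropped 34 mm, so this one is steel. Take it back off the hook.

```bash
python3 -m pendant '[[[0,0,-0.4],[0,0,0],0.8],[[0,0,-0.4],[0,0,0],0.8],[[0,0,-0.3],[0,0,0],0.8],[[0,0,0],[0,0,0],0.5],[[0,0,0],[0,0,0],0],[[0,0,0],[0,0,0],-0.5],[[0,0,0],[0,0,0],-0.5],[[0,0,0],[0,0,0],-0.5],[[0,0,0],[0,0,0],-0.5],[[0,0,0],[0,0,0],-0.5]]'
python3 -m pendant '[[[0,0,0],[0,0,0],-0.5],[[0,0,0],[0,0,0],-0.5],[[0,0,0],[0,0,0],-0.5],[[0,0,0],[0,0,0],-0.5],[[0,0,0],[0,0,0],-0.5],[[0,0,0.3],[0,0,0],-0.5],[[0,0,0.4],[0,0,0],-0.5],[[0,0,0.4],[0,0,0],-0.5],[[0,0,0.46],[0,0,0],-0.5],[[0,0,0],[0,0,0],-0.5]]'
python3 -c "
from h import *
im,c=shot('wrist','w5')
hsv=cv2.cvtColor(im,cv2.COLOR_BGR2HSV); 
sc,_=shot('scene','sc5')"
```

```text
time: 13.83
tool_pos: [555.2, 342.8, 143.7]
tcp_rot: [3.141, 0.001, -3.103]
contact_force: [0.2, 0.7, 0.6]
grip_width: 49.3
finger_force: 30.0
time: 14.67
tool_pos: [555.8, 343.0, 193.2]
tcp_rot: [3.14, 0.004, -3.103]
contact_force: [0.7, 0.6, -1.2]
grip_width: 49.9
finger_force: 30.0
```

```bash
python3 -m pendant '[[[0,0,0],[0,0,0],-0.5],[[-0.2,-0.01,0],[0,0,0],-0.5],[[-0.2,-0.01,0],[0,0,0],-0.5],[[-0.2,-0.01,0],[0,0,0],-0.5],[[-0.2,-0.01,0],[0,0,0],-0.5],[[-0.2,-0.01,0],[0,0,0],-0.5],[[-0.2,-0.01,0],[0,0,0],-0.5],[[-0.2,0,0],[0,0,0],-0.5],[[-0.2,0,0],[0,0,0],-0.5],[[-0.2,0,0],[0,0,0],-0.5]]'
python3 -c "
from h import *
shot('wrist','w6');im,c=shot('side','s6');
print(proj(c,[[545,341,196]]), proj(load('w6')[1],[[502,320,73],[502,360,73]]))"
```

```text
time: 15.6
tool_pos: [500.4, 340.9, 190.2]
tcp_rot: [3.141, 0.0, -3.103]
contact_force: [0.7, -0.1, -2.0]
grip_width: 49.6
finger_force: 30.0
[[197.73418795 354.01846789]] [[253.24565291 211.47630033]
 [307.72344479 213.49910306]]
```

```bash
python3 -m pendant '[[[0,-0.5,0.9],[0,0,0],-0.5],[[0,-0.9,0.9],[0,0,0],-0.5],[[0,-0.9,0.9],[0,0,0],-0.5],[[0,-0.9,0.9],[0,0,0],-0.5],[[0,-1,0],[0,0,-0.2],-0.5],[[0,-1,0],[0,0,-0.2],-0.5],[[0,-1,0],[0,0,-0.2],-0.5],[[0,-1,0],[0,0,-0.2],-0.5],[[0,-1,0],[0,0,-0.2],-0.5],[[0,-1,0],[0,0,-0.2],-0.5]]'
python3 -m pendant '[[[0.1,-1,0],[0,0,-0.2],-0.5],[[0.1,-1,0],[0,0,-0.2],-0.5],[[0.1,-1,0],[0,0,-0.2],-0.5],[[0.1,-1,0],[0,0,-0.2],-0.5],[[0.1,-1,0],[0,0,0],-0.5],[[0.1,-1,0],[0,0,0],-0.5],[[0.1,-1,0],[0,0,0],-0.5],[[0.1,-1,0],[0,0,0],-0.5],[[0.1,-1,0],[0,0,0],-0.5],[[0.1,-1,0],[0,0,0],-0.5]]'
python3 -m pendant '[[[0,-1,0],[0,0,0],-0.5],[[0,-1,0],[0,0,0],-0.5],[[0,-0.8,0],[0,0,0],-0.5],[[0,0,0],[0,0,0],-0.5],[[0,0,0],[0,0,0],-0.5],[[0,0,0],[0,0,0],-0.5],[[0,0,0],[0,0,0],-0.5],[[0,0,0],[0,0,0],-0.5],[[0,0,0],[0,0,0],-0.5],[[0,0,0],[0,0,0],-0.5]]'
python3 -c "
from h import *
im,c=shot('wrist','w7');a=im[60:290,130:440];cv2.imwrite('pics/c8.png',cv2.resize(a,None,fx=2.5,fy=2.5,interpolation=cv2.INTER_CUBIC))
shot('side','s7')
"
```

```text
time: 16.53
tool_pos: [500.9, 63.3, 298.3]
tcp_rot: [3.142, 0.001, 3.035]
contact_force: [1.3, 0.5, -2.0]
grip_width: 49.5
finger_force: 30.0
time: 17.37
tool_pos: [531.0, -236.9, 298.1]
tcp_rot: [-3.142, 0.0, 2.94]
contact_force: [0.5, 0.2, -1.5]
grip_width: 49.6
finger_force: 30.0
time: 18.2
tool_pos: [531.2, -318.5, 298.4]
tcp_rot: [-3.142, 0.0, 2.941]
contact_force: [-0.4, 0.1, -2.0]
grip_width: 49.8
finger_force: 30.0
```

View pics/c8.png

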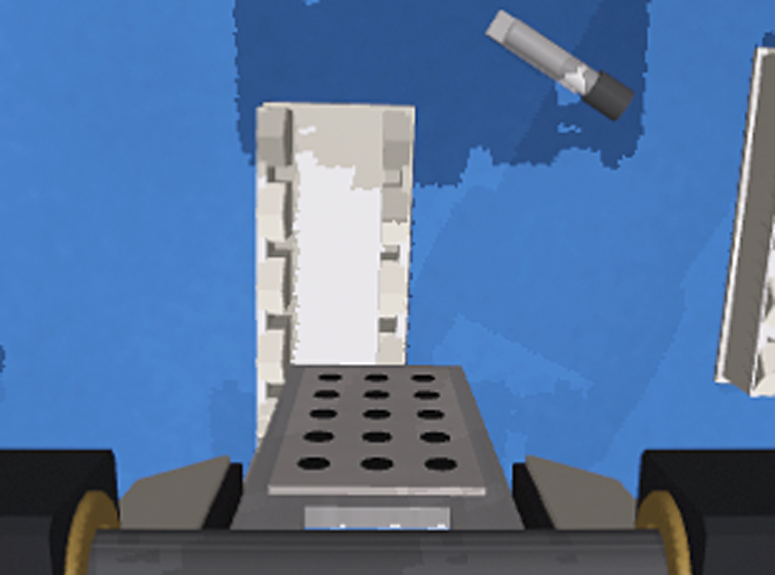

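The crop shows the board rack seen from the front: front corners at (262,104) and (414,107), notches at rows ≈176, 249 and 322 on both sides. The plain rack is at the right edge.

```bash
python3 - <<'E'
from h import *
im,c=load("w7"); f=lambda p:np.array(p)/2.5+[130,60]
print("cam",rays(c,[[280,210]])[0])
F=onz(c,[f([262,104]),f([414,107])],3);print("front",F.round(1)); R=onz(c,[f([405,362])],3);print(R.round(1))
L=onz(c,[f([258,440])],46);print("L",L.round(1))
for z in (6,40,46):
  for r in ([279,176],[391,176]),([278,249],[390,251]),([276,321],[388,324]): print(z,onz(c,[f(q) for q in r],z).round(1).tolist())
cv2.imwrite('pics/c9.png',cv2.resize(im[92:210,225:305],None,fx=7,fy=5,interpolation=cv2.INTER_CUBIC))
E
```

```text
cam [ 466.41071315 -306.14998853  440.08816424]
front [[ 437.9 -354.4    3. ]
 [ 453.4 -285.8    3. ]]
[[ 571.8 -313.2    3. ]]
L [[ 583.9 -385.    46. ]]
6 [[471.6, -353.7, 6.0], [482.1, -302.4, 6.0]]
6 [[504.8, -361.7, 6.0], [516.4, -309.7, 6.0]]
6 [[538.5, -370.5, 6.0], [550.8, -317.6, 6.0]]
40 [[471.2, -349.9, 40.0], [480.9, -302.7, 40.0]]
40 [[501.8, -357.4, 40.0], [512.5, -309.5, 40.0]]
40 [[532.9, -365.4, 40.0], [544.2, -316.7, 40.0]]
46 [[471.1, -349.3, 46.0], [480.6, -302.7, 46.0]]
46 [[501.2, -356.6, 46.0], [511.8, -309.4, 46.0]]
46 [[531.9, -364.5, 46.0], [543.0, -316.5, 46.0]]
```

View pics/c9.png

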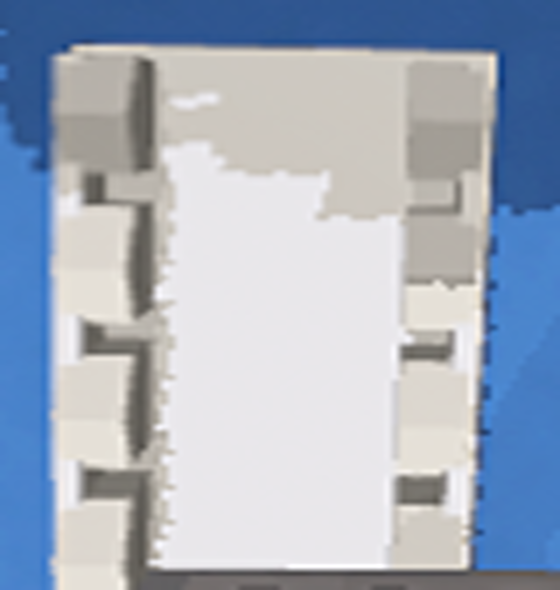

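```bash
python3 - <<'E'
from h import *
im,c=load("w7"); f=lambda p:np.array(p)/2.5+[130,60]
# bottom front edge + coat top edge, along the camera ray, on the plate front planes
B=onz(c,[f([289,365]),f([463,366])],181); T=onz(c,[f([269,492]),f([485,492])],283); print(B.round(1),T.round(1),B.mean(0).round(1),T.mean(0).round(1),np.linalg.norm(B[1]-B[0]),np.linalg.norm(T[1]-T[0]))
E
```

```text
[[ 523.  -343.8  181. ]
 [ 533.4 -293.9  181. ]] [[ 523.4 -337.9  283. ]
 [ 531.4 -299.   283. ]] [ 528.2 -318.8  181. ] [ 527.4 -318.4  283. ] 50.89710869211469 39.78482894849579
```

```bash
python3 -m pendant '[[[0.06,-0.19,-0.8],[0,0,-0.05],-0.5],[[0.06,-0.19,-0.8],[0,0,-0.05],-0.5],[[0.06,-0.19,-0.8],[0,0,-0.05],-0.5],[[0.06,-0.19,-0.8],[0,0,-0.05],-0.5],[[0,0,-0.5],[0,0,0],-0.5],[[0,0,0],[0,0,0],-0.5],[[0,0,0],[0,0,0],-0.5],[[0,0,0],[0,0,0],-0.5],[[0,0,0],[0,0,0],-0.5],[[0,0,0],[0,0,0],-0.5]]'
```

```text
time: 19.13
tool_pos: [538.7, -342.2, 188.7]
tcp_rot: [-3.14, 0.002, 2.916]
contact_force: [0.2, 0.8, -1.6]
grip_width: 49.6
finger_force: 30.0
```

```bash
python3 -m pendant '[[[0.02,0.03,-0.3],[0,0,0],-0.5],[[0,0,-0.3],[0,0,0],-0.5],[[0,0,-0.3],[0,0,0],-0.5],[[0,0,-0.3],[0,0,0],-0.5],[[0,0,-0.3],[0,0,0],-0.5],[[0,0,-0.3],[0,0,0],-0.5],[[0,0,-0.2],[0,0,0],-0.5],[[0,0,-0.1],[0,0,0],-0.5],[[0,0,0],[0,0,0],-0.5],[[0,0,0],[0,0,0],-0.5]]'
python3 -c "
from h import *
im,c=shot('side','s8'); shot('scene','sc8')"
```

```text
time: 19.97
tool_pos: [539.1, -341.2, 124.6]
tcp_rot: [-3.141, 0.001, 2.916]
contact_force: [0.1, 0.6, 2.0]
grip_width: 49.7
finger_force: 30.0
```

```bash
python3 -m pendant '[[[0,0,-0.02],[0,0,0],-0.4],[[0,0,0],[0,0,0],0],[[0,0,0],[0,0,0],0.4],[[0,0,0],[0,0,0],0.8],[[0,0,0],[0,0,0],0.8],[[0,0,0],[0,0,0],0.8],[[0,0,0],[0,0,0],0.8],[[0,0,0],[0,0,0],0.8],[[0,0,0.3],[0,0,0],0.8],[[0,0,0.6],[0,0,0],0.8]]'
python3 -m pendant '[[[0,0,0.9],[0,0,0],0.8],[[0,0,0.9],[0,0,0],0.8],[[0,0,0.9],[0,0,0],0.8],[[0,0,0.9],[0,0,0],0.8],[[0,0,0.9],[0,0,0],0.8],[[0,0.8,0],[0,0,0],0.8],[[0,0,0],[0,0,0],0.8],[[0,0,0],[0,0,0],0.8],[[0,0,0],[0,0,0],0.8],[[0,0,0],[0,0,0],0.8]]'
python3 -c "
from h import *
im,c=shot('wrist','w8');cv2.imwrite('pics/c10.png',cv2.resize(im[80:280,130:440],None,fx=1.5,fy=1.5,interpolation=cv2.INTER_CUBIC))
p=proj(c,[[538.8-.975*0-0.222*25*s,-341.2+s*-.975*25,146] for s in(-1,1)]); print((p-[130,80])*1.5)
"
```

```text
time: 20.9
tool_pos: [537.7, -340.3, 148.8]
tcp_rot: [3.139, -0.004, 2.916]
contact_force: [0.0, 0.2, 0.9]
grip_width: 82.5
finger_force: 0.0
time: 21.73
tool_pos: [538.5, -317.4, 284.9]
tcp_rot: [3.141, -0.001, 2.916]
contact_force: [0.2, -0.7, -0.5]
grip_width: 82.9
finger_force: 0.0
[[230.91784965 195.42680777]
 [136.62185429 195.63054614]]
```

View pics/c10.png

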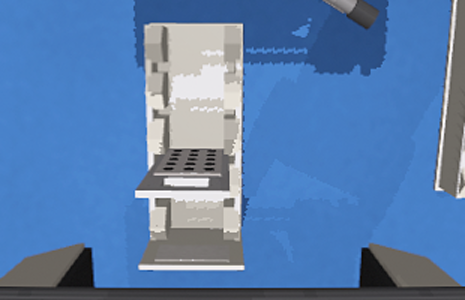

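The plate stands in slot 3 exactly where predicted (top edge at crop (134–230,193), predicted row 195). Next is target 2.

```bash
python3 -m pendant '[[[-0.11,1,0],[0,0,0],0.8],[[-0.11,1,0],[0,0,0],0.8],[[-0.11,1,0],[0,0,0],0.8],[[-0.11,1,0],[0,0,0],0.8],[[-0.11,1,0],[0,0,0],0.8],[[-0.11,1,0],[0,0,0],0.8],[[-0.11,1,0],[0,0,0],0.8],[[-0.11,1,0],[0,0,0],0.8],[[-0.11,1,0],[0,0,0],0.8],[[-0.11,1,0],[0,0,0],0.8]]' >/dev/null
python3 -m pendant '[[[-0.11,1,0],[0,0,0],0.8],[[-0.11,1,0],[0,0,0],0.8],[[-0.11,1,0],[0,0,0],0.8],[[-0.11,0.95,0],[0,0,-0.06],0.8],[[0,0,0],[0,0,0],0.8],[[0,0,-0.8],[0,0,0],0.8],[[0,0,-0.8],[0,0,0],0.8],[[0,0,-0.8],[0,0,0],0.8],[[0,0,0],[0,0,0],0.8],[[0,0,0],[0,0,0],0.8]]'
```

```text
time: 23.45
tool_pos: [492.3, 100.8, 212.8]
tcp_rot: [-3.141, -0.003, 2.908]
contact_force: [0.2, -0.1, -0.1]
grip_width: 82.4
finger_force: 0.0
```

```bash
python3 -m pendant '[[[0,0.01,-0.74],[0,0,0],0.8],[[0,0.01,-0.74],[0,0,0],0.8],[[0,0,-0.74],[0,0,0],0.8],[[0,0,-0.75],[0,0,0],0.8],[[0,0,0],[0,0,0],0.4],[[0,0,0],[0,0,0],0],[[0,0,0],[0,0,0],-0.5],[[0,0,0],[0,0,0],-0.5],[[0,0,0],[0,0,0],-0.5],[[0,0,0],[0,0,0],-0.5]]'
python3 -m pendant '[[[0,0,0],[0,0,0],-0.5],[[0,0,0],[0,0,0],-0.5],[[0,0,0],[0,0,0],-0.5],[[0,0,0],[0,0,0],-0.5],[[0,0,0],[0,0,0],-0.5],[[0,0,0.2],[0,0,0],-0.5],[[0,0,0.5],[0,0,0],-0.5],[[0,0,0.7],[0,0,0],-0.5],[[0,0,0.8],[0,0,0],-0.5],[[0,0,0],[0,0,0],-0.5]]'
python3 -m pendant '[[[0,0.5,0],[0,0,0],-0.5],[[0,0.8,0],[0,0,0],-0.5],[[0,0.8,0],[0,0,0],-0.5],[[0,0.8,0],[0,0,0.4],-0.5],[[0.1,0.8,0],[0,0,0.4],-0.5],[[0.2,0.8,0],[0,0,0.4],-0.5],[[0.2,0.8,0],[0,0,0.4],-0.5],[[0.2,0.8,0],[0,0,0.4],-0.5],[[0.1,0.8,0],[0,0,0.27],-0.5],[[0.07,0.8,0],[0,0,0],-0.5]]'
python3 -m pendant '[[[0,0.29,0],[0,0,0],-0.5],[[0,0,0],[0,0,0],-0.5],[[0,0,0],[0,0,0],-0.5],[[0,0,0],[0,0,0],-0.5],[[0,0,0],[0,0,0],-0.5],[[0,0,0],[0,0,0],-0.5],[[0,0,0],[0,0,0],-0.5],[[0,0,0],[0,0,0],-0.5],[[0,0,0],[0,0,0],-0.5],[[0,0,0],[0,0,0],-0.5]]'
cat >> h.py <<'E'
def dots(im,c,x,z0):
    "dark holes of the coating: centroids, and z of each on plane x"
    g=cv2.cvtColor(im,cv2.COLOR_BGR2GRAY); m=((g<55)).astype(np.uint8)
    n,l,s,ct=cv2.connectedComponentsWithStats(m); k=[i for i in range(1,n) if 8<s[i,4]<160 and s[i,2]<25 and s[i,3]<14]
    P=ct[k]; Q=zonx(c,P,x); return P,Q
E
python3 - <<'E'
from h import *
for n,x in (("w3",514.5),("w4",551.5),):
    im,c=load(n); P,Q=dots(im,c,x,0); print(n,np.c_[P,Q[:,1:]].round(0).tolist())
x=bot.get_obs()["tool_pos"][0]-3.5; im,c=shot("wrist","w9"); P,Q=dots(im,c,x,0); print(np.c_[P,Q[:,1:]].round(0).tolist())
E
```

```text
time: 24.28
tool_pos: [493.3, 102.0, 125.6]
tcp_rot: [3.141, 0.002, 2.909]
contact_force: [0.1, -1.4, 5.2]
grip_width: 49.6
finger_force: 30.0
time: 25.12
tool_pos: [494.5, 102.3, 194.5]
tcp_rot: [3.139, 0.007, 2.909]
contact_force: [1.3, -0.6, -0.2]
grip_width: 49.5
finger_force: 30.0
time: 25.95
tool_pos: [518.3, 334.0, 189.1]
tcp_rot: [-3.141, -0.002, -3.1]
contact_force: [0.2, 0.8, -1.4]
grip_width: 49.8
finger_force: 30.0
time: 26.78
tool_pos: [518.7, 341.6, 190.4]
tcp_rot: [3.141, 0.0, -3.102]
contact_force: [0.2, -0.6, -2.6]
grip_width: 49.6
finger_force: 30.0
w3 [[11.0, 154.0, -70.0, -195.0], [262.0, 212.0, 325.0, 92.0], [281.0, 212.0, 338.0, 90.0], [299.0, 212.0, 351.0, 89.0], [261.0, 218.0, 325.0, 110.0], [281.0, 219.0, 338.0, 108.0], [301.0, 218.0, 351.0, 106.0], [4.0, 223.0, 178.0, 139.0], [259.0, 226.0, 325.0, 126.0], [281.0, 226.0, 338.0, 125.0], [303.0, 226.0, 351.0, 124.0], [4.0, 232.0, 189.0, 155.0], [257.0, 236.0, 325.0, 144.0], [281.0, 236.0, 338.0, 143.0], [304.0, 236.0, 351.0, 141.0], [255.0, 246.0, 325.0, 161.0], [280.0, 246.0, 338.0, 160.0], [306.0, 247.0, 351.
[... 669 characters left out ...]
4.0, 412.0, 214.0], [403.0, 328.0, 380.0, 218.0], [69.0, 326.0, 278.0, 224.0], [122.0, 374.0, 302.0, 243.0]]
[[262.0, 210.0, 328.0, 87.0], [280.0, 210.0, 340.0, 85.0], [299.0, 210.0, 354.0, 83.0], [260.0, 216.0, 327.0, 105.0], [280.0, 216.0, 340.0, 103.0], [300.0, 216.0, 353.0, 102.0], [2.0, 221.0, 178.0, 138.0], [259.0, 224.0, 328.0, 122.0], [280.0, 224.0, 340.0, 121.0], [302.0, 224.0, 353.0, 119.0], [2.0, 230.0, 190.0, 154.0], [257.0, 233.0, 328.0, 140.0], [280.0, 233.0, 340.0, 138.0], [304.0, 233.0, 353.0, 137.0], [255.0, 244.0, 328.0, 157.0], [281.0, 244.0, 341.0, 156.0], [306.0, 244.0, 354.0, 154.0], [14.0, 269.0, 231.0, 201.0], [548.0, 269.0, 468.0, 180.0], [35.0, 374.0, 280.0, 260.0]]
```

```bash
python3 -m pendant '[[[0,0,0.06],[0,0,0],-0.5],[[0.2,0.01,0],[0,0,0],-0.5],[[0.2,0.01,0],[0,0,0],-0.5],[[0.2,0.01,0],[0,0,0],-0.5],[[0.2,0.01,0],[0,0,0],-0.5],[[0.2,0.01,0],[0,0,0],-0.5],[[0.22,0,0],[0,0,0],-0.5],[[0,0,0],[0,0,0],-0.5],[[0,0,0],[0,0,0],-0.5],[[0,0,0],[0,0,0],-0.5]]'
python3 - <<'E'
from h import *
x=bot.get_obs()["tool_pos"][0]-5; im,c=shot("wrist","w10"); P,Q=dots(im,c,x,0); print(x,Q[(P[:,0]>240)&(P[:,0]<320)][:,1:].round(1).tolist())
E
```

```text
time: 27.67
tool_pos: [555.1, 343.2, 191.9]
tcp_rot: [-3.142, -0.001, -3.102]
contact_force: [0.7, 0.4, -2.8]
grip_width: 49.6
finger_force: 30.0
550.1150354112235 [[329.3, 94.0], [341.9, 92.0], [354.6, 90.0], [329.2, 111.5], [341.8, 109.8], [354.6, 107.9], [329.5, 128.6], [341.9, 127.0], [354.7, 125.3], [329.4, 145.8], [342.0, 144.3], [354.7, 142.7], [329.7, 162.9], [342.1, 161.4], [354.7, 160.0], [357.6, 194.8], [338.3, 258.9], [345.9, 258.6]]
```

```bash
python3 -m pendant '[[[0.03,0,-0.16],[0,0,0],-0.5],[[0,0,-0.16],[0,0,0],-0.5],[[0,0,-0.16],[0,0,0],-0.5],[[0,0,0],[0,0,0],-0.5],[[0,0,0],[0,0,0],-0.3],[[0,0,0],[0,0,0],0],[[0,0,0],[0,0,0],0.3],[[0,0,0],[0,0,0],0.6],[[0,0,0],[0,0,0],0.8],[[0,0,0],[0,0,0],0.8]]'
python3 -m pendant '[[[0,0,0],[0,0,0],0.8],[[0,0,0],[0,0,0],0.8],[[0,0,0],[0,0,0],0.8],[[0,0,0],[0,0,0],0.8],[[0,0,0],[0,0,0],0.8],[[0,0,0],[0,0,0],0.8],[[0,0,0],[0,0,0],0.8],[[0,0,0],[0,0,0],0.8],[[0,0,0],[0,0,0],0.8],[[0,0,0],[0,0,0],0.8]]' >/dev/null
python3 -m pendant '[[[0,0,0],[0,0,0],0.8],[[0,0,0],[0,0,0],0.8],[[0,0,0],[0,0,0],0.8],[[0,0,0],[0,0,0],0.8],[[0,0,0],[0,0,0],0.8],[[0,0,0],[0,0,0],0.8],[[0,0,0],[0,0,0],0.8],[[0,0,0],[0,0,0],0.8],[[0,0,0],[0,0,0],0.8],[[0,0,0],[0,0,0],0.8]]' >/dev/null
python3 -c "
from h import *
im,c=shot('wrist','w11a'); P,Q=dots(im,c,551.5,0); print(Q[(P[:,0]>240)&(P[:,0]<320)][:,1:].round(1).tolist()[:3])"
python3 -m pendant '[[[0,0,0],[0,0,0],0.8],[[0,0,0],[0,0,0],0.8],[[0,0,0],[0,0,0],0.8],[[0,0,0],[0,0,0],0.8],[[0,0,0],[0,0,0],0.8],[[0,0,0],[0,0,0],0.8],[[0,0,0],[0,0,0],0.8],[[0,0,0],[0,0,0],0.8],[[0,0,0],[0,0,0],0.8],[[0,0,0],[0,0,0],0.8]]'
python3 -c "
from h import *
im,c=shot('wrist','w11'); P,Q=dots(im,c,551.5,0); print(Q[(P[:,0]>240)&(P[:,0]<320)][:,1:].round(1).tolist())
shot('scene','sc11')"
```

```text
time: 28.55
tool_pos: [556.4, 343.3, 178.2]
tcp_rot: [3.141, 0.001, -3.102]
contact_force: [0.6, -0.0, -0.0]
grip_width: 71.4
finger_force: 0.0
[[328.4, 47.9], [341.0, 45.4], [353.7, 43.4]]
time: 31.1
tool_pos: [556.2, 343.2, 177.7]
tcp_rot: [3.142, -0.0, -3.102]
contact_force: [-0.4, 0.4, 0.5]
grip_width: 82.5
finger_force: 0.0
[[328.4, 47.9], [341.0, 45.4], [353.9, 43.6], [328.4, 64.3], [341.2, 62.3], [354.0, 60.2], [328.8, 81.6], [341.3, 79.6], [354.1, 77.8], [329.0, 99.2], [341.5, 97.2], [354.3, 95.4], [329.4, 115.8], [341.6, 114.1], [354.6, 112.4], [353.7, 180.2]]
```

Stretch about 32 mm, steady: also steel. Take it off the hook.

```bash
python3 -m pendant '[[[0,0,-0.4],[0,0,0],0.8],[[0,0,-0.4],[0,0,0],0.8],[[0,0,-0.3],[0,0,0],0.8],[[0,0,0],[0,0,0],0.5],[[0,0,0],[0,0,0],0],[[0,0,0],[0,0,0],-0.5],[[0,0,0],[0,0,0],-0.5],[[0,0,0],[0,0,0],-0.5],[[0,0,0],[0,0,0],-0.5],[[0,0,0],[0,0,0],-0.5]]'
python3 -m pendant '[[[0,0,0],[0,0,0],-0.5],[[0,0,0],[0,0,0],-0.5],[[0,0,0],[0,0,0],-0.5],[[0,0,0.3],[0,0,0],-0.5],[[0,0,0.4],[0,0,0],-0.5],[[0,0,0.4],[0,0,0],-0.5],[[0,0,0.43],[0,0,0],-0.5],[[0,0,0],[0,0,0],-0.5],[[0,0,0],[0,0,0],-0.5],[[0,0,0],[0,0,0],-0.5]]'
python3 -m pendant '[[[0,0,0],[0,0,0],-0.5],[[-0.2,-0.01,0],[0,0,0],-0.5],[[-0.2,-0.01,0],[0,0,0],-0.5],[[-0.2,-0.01,0],[0,0,0],-0.5],[[-0.2,-0.01,0],[0,0,0],-0.5],[[-0.2,-0.01,0],[0,0,0],-0.5],[[-0.2,-0.01,0],[0,0,0],-0.5],[[-0.2,0,0],[0,0,0],-0.5],[[-0.2,0,0],[0,0,0],-0.5],[[-0.2,0,0],[0,0,0],-0.5]]'
```

```text
time: 32.03
tool_pos: [556.4, 343.3, 145.1]
tcp_rot: [3.141, 0.001, -3.102]
contact_force: [-0.1, 0.2, 0.3]
grip_width: 49.7
finger_force: 29.9
time: 32.87
tool_pos: [555.7, 343.1, 189.8]
tcp_rot: [-3.141, -0.001, -3.102]
contact_force: [0.1, -0.1, -2.5]
grip_width: 49.4
finger_force: 29.9
time: 33.7
tool_pos: [501.6, 341.5, 190.7]
tcp_rot: [3.141, 0.0, -3.102]
contact_force: [-0.9, -0.4, -2.1]
grip_width: 50.2
finger_force: 29.9
```

```bash
python3 -m pendant '[[[0,-0.5,0.9],[0,0,0],-0.5],[[0,-0.9,0.9],[0,0,0],-0.5],[[0,-0.9,0.9],[0,0,0],-0.5],[[0,-0.9,0.9],[0,0,0],-0.5],[[0,-1,0],[0,0,-0.22],-0.5],[[0,-1,0],[0,0,-0.22],-0.5],[[0,-1,0],[0,0,-0.22],-0.5],[[0,-1,0],[0,0,-0.22],-0.5],[[0,-1,0],[0,0,-0.22],-0.5],[[0,-1,0],[0,0,-0.22],-0.5]]' >/dev/null
python3 -m pendant '[[[0.1,-1,0],[0,0,-0.22],-0.5],[[0.1,-1,0],[0,0,-0.22],-0.5],[[0.1,-1,0],[0,0,-0.22],-0.5],[[0.1,-1,0],[0,0,-0.22],-0.5],[[0.1,-1,0],[0,0,0],-0.5],[[0.1,-1,0],[0,0,0],-0.5],[[0.1,-1,0],[0,0,0],-0.5],[[0.1,-1,0],[0,0,0],-0.5],[[0.1,-1,0],[0,0,0],-0.5],[[0.1,-1,0],[0,0,0],-0.5]]'
python3 -m pendant '[[[0,-1,0],[0,0,0],-0.5],[[0,-1,0],[0,0,0],-0.5],[[0,-0.8,0],[0,0,0],-0.5],[[0,0,0],[0,0,0],-0.5],[[0,0,0],[0,0,0],-0.5],[[0,0,0],[0,0,0],-0.5],[[0,0,0],[0,0,0],-0.5],[[0,0,0],[0,0,0],-0.5],[[0,0,0],[0,0,0],-0.5],[[0,0,0],[0,0,0],-0.5]]'
cat >> h.py <<'E'
def rackfront(im,c,guess,half=45):
    "front corners of a rack near world xy guess of the front middle: fit lines to mask edges; returns mid, yaw"
    hsv=cv2.cvtColor(im,cv2.COLOR_BGR2HSV); m=((hsv[...,1]<70)&(hsv[...,2]>90)).astype(np.uint8)
    m=cv2.morphologyEx(m,cv2.MORPH_OPEN,np.ones((3,3)))
    g=proj(c,[[guess[0]+20,guess[1],3]])[0].astype(int)
    n,l=cv2.connectedComponents(m); k=np.bincount(l[g[1]-15:g[1]+15,g[0]-20:g[0]+20].ravel(),minlength=n); k[0]=0; k=k.argmax()
    b=(l==k); top=[]; cols=np.where(b.any(0))[0]; x0,x1=cols.min(),cols.max()
    rows=np.where(b.any(1))[0]; r0=rows.min()
    sel=[(r,np.where(b[r])[0]) for r in range(r0+10,r0+40)]
    L=np.polyfit([s[0] for s in sel],[s[1].min() for s in sel],1); R=np.polyfit([s[0] for s in sel],[s[1].max()+1 for s in sel],1)
    tp=[(q,np.where(b[:,q])[0].min()) for q in range(int(np.polyval(L,r0))+8,int(np.polyval(R,r0))-8)]
    T=np.polyfit(*zip(*tp),1)
    def X(E):
        r=r0
        for _ in range(5): q=np.polyval(E,r); r=np.polyval(T,q)
        return [q,r]
    px=[X(L),X(R)]; P=onz(c,px,3); d=P[1]-P[0]
    return np.round(px,1),P.round(1),np.linalg.norm(d).round(1),(-np.arctan2(d[0],d[1])).round(3)
E
python3 - <<'E'
from h import *
im,c=load("w7"); print(rackfront(im,c,(445.6,-320)))
im,c=shot("wrist","w12"); print(rackfront(im,c,(445.6,-320)))
P,Q=dots(im,c,bot.get_obs()["tool_pos"][0]-3.5,0); print(np.c_[P,Q][(P[:,0]>230)&(P[:,0]<340)].round(0).tolist()[:3])
a,b=load("s8")[0],load("side0")[0]
im,_=shot("side","s12"); d=cv2.absdiff(im,load("side0")[0]).max(2)
print("plain diff",(d[185:240,255:330]>40).sum(),"block/deliv",(d[230:350,230:330]>40).sum())
E
```

```text
time: 35.37
tool_pos: [531.9, -235.8, 298.7]
tcp_rot: [3.141, 0.0, 2.917]
contact_force: [1.0, -0.1, -2.0]
grip_width: 49.5
finger_force: 29.9
time: 36.2
tool_pos: [532.4, -317.8, 298.9]
tcp_rot: [-3.142, 0.0, 2.918]
contact_force: [-0.0, -0.6, -1.0]
grip_width: 49.7
finger_force: 29.9
(array([[232.2, 100.6],
       [296.2, 101.9]]), array([[ 436.1, -357.2,    3. ],
       [ 452.5, -284.9,    3. ]]), np.float64(74.1), np.float64(-0.223))
(array([[229.3, 101. ],
       [294.6, 101. ]]), array([[ 436.2, -357.8,    3. ],
       [ 453.1, -284. ,    3. ]]), np.float64(75.7), np.float64(-0.226))
[[271.0, 195.0, 529.0, -326.0, 138.0], [260.0, 210.0, 529.0, -333.0, 180.0], [279.0, 210.0, 529.0, -319.0, 193.0]]
plain diff 108 block/deliv 1085
```

```bash
python3 - <<'E'
from h import *
im,c=load("w12"); P,Q=dots(im,c,529,0); s=(P[:,0]>245)&(P[:,0]<320)&(P[:,1]<255)&(P[:,1]>203); P=P[s]; P=P[np.argsort(P[:,1])]; print(len(P))
for i in range(0,len(P)-2,3): print(onz(c,P[i:i+3],199+17.4*(i//3)).mean(0).round(1))
E
```

```text
15
[ 527.3 -318.7  199. ]
[ 527.3 -318.6  216.4]
[ 527.4 -318.3  233.8]
[ 527.3 -318.1  251.2]
[ 527.3 -317.9  268.6]
```

```bash
python3 -m pendant '[[[-0.2,-0.13,-0.8],[0,0,0],-0.5],[[-0.2,-0.13,-0.8],[0,0,0],-0.5],[[-0.2,-0.13,-0.8],[0,0,0],-0.5],[[-0.2,-0.13,-0.8],[0,0,0],-0.5],[[0,0,-0.45],[0,0,0],-0.5],[[0,0,0],[0,0,0],-0.5],[[0,0,0],[0,0,0],-0.5],[[0,0,0],[0,0,0],-0.5],[[0,0,0],[0,0,0],-0.5],[[0,0,0],[0,0,0],-0.5]]'
```

```text
time: 37.13
tool_pos: [508.8, -334.4, 190.5]
tcp_rot: [-3.141, 0.002, 2.918]
contact_force: [-0.7, -0.9, -1.6]
grip_width: 49.5
finger_force: 29.9
```

```bash
python3 -m pendant '[[[0.01,0.01,-0.3],[0,0,0],-0.5],[[0,0,-0.3],[0,0,0],-0.5],[[0,0,-0.3],[0,0,0],-0.5],[[0,0,-0.3],[0,0,0],-0.5],[[0,0,-0.3],[0,0,0],-0.5],[[0,0,-0.3],[0,0,0],-0.5],[[0,0,-0.2],[0,0,0],-0.5],[[0,0,-0.12],[0,0,0],-0.5],[[0,0,0],[0,0,0],-0.5],[[0,0,0],[0,0,0],-0.5]]'
python3 -m pendant '[[[0,0,0],[0,0,0],-0.5],[[0,0,0],[0,0,0],-0.5],[[0,0,0],[0,0,0],-0.5],[[0,0,0],[0,0,0],-0.5],[[0,0,0],[0,0,0],-0.5],[[0,0,0],[0,0,0],-0.5],[[0,0,0],[0,0,0],-0.5],[[0,0,0],[0,0,0],-0.5],[[0,0,0],[0,0,0],-0.5],[[0,0,0],[0,0,0],-0.5]]'
```

```text
time: 37.97
tool_pos: [508.6, -333.9, 125.5]
tcp_rot: [-3.142, 0.0, 2.917]
contact_force: [-0.5, 0.3, -2.0]
grip_width: 49.6
finger_force: 30.0
time: 38.8
tool_pos: [508.5, -333.9, 125.6]
tcp_rot: [3.142, 0.0, 2.917]
contact_force: [-1.0, -0.3, -1.7]
grip_width: 49.4
finger_force: 30.0
```

```bash
python3 -m pendant '[[[0,0,-0.03],[0,0,0],-0.5],[[0,0,-0.03],[0,0,0],-0.5],[[0,0,0],[0,0,0],-0.5],[[0,0,0],[0,0,0],-0.5],[[0,0,0],[0,0,0],-0.5],[[0,0,0],[0,0,0],-0.5],[[0,0,0],[0,0,0],-0.5],[[0,0,0],[0,0,0],-0.5],[[0,0,0],[0,0,0],-0.5],[[0,0,0],[0,0,0],-0.5]]'
```

```text
time: 39.63
tool_pos: [508.9, -334.1, 125.3]
tcp_rot: [-3.141, 0.002, 2.917]
contact_force: [-0.5, -0.0, 7.0]
grip_width: 49.8
finger_force: 29.9
```

```bash
python3 -m pendant '[[[0,0,0],[0,0,0],-0.4],[[0,0,0],[0,0,0],0],[[0,0,0],[0,0,0],0.4],[[0,0,0],[0,0,0],0.8],[[0,0,0],[0,0,0],0.8],[[0,0,0],[0,0,0],0.8],[[0,0,0],[0,0,0],0.8],[[0,0,0],[0,0,0],0.8],[[0,0,0.3],[0,0,0],0.8],[[0,0,0.6],[0,0,0],0.8]]'
python3 -m pendant '[[[0,0,0.9],[0,0,0],0.8],[[0,0,0.9],[0,0,0],0.8],[[0,0,0.9],[0,0,0],0.8],[[0,0,0.9],[0,0,0],0.8],[[0,0,0.9],[0,0,0],0.8],[[0,0,0],[0,0,0],0.8],[[0,0,0],[0,0,0],0.8],[[0,0,0],[0,0,0],0.8],[[0,0,0],[0,0,0],0.8],[[0,0,0],[0,0,0],0.8]]'
python3 - <<'E'
from h import *
im,c=shot("wrist","w13"); P,Q=dots(im,c,500,0)
u=np.array([np.cos(.225),-np.sin(.225)]);v=np.array([-u[1],u[0]])
for s0 in ((507.6,-334),(538.8,-341.2)):
  pr=proj(c,[list(np.array(s0)-3.5*u+y*v)+[6+17.6+17.4*k] for k in range(5) for y in(-13,0,13)])
  print([(k,round(float(np.abs(P-q).sum(1).min()),1)) for k,q in enumerate(pr) if np.abs(P-q).sum(1).min()<12])
E
```

```text
time: 40.47
tool_pos: [507.5, -333.0, 149.3]
tcp_rot: [3.139, -0.004, 2.917]
contact_force: [0.5, -0.6, 0.2]
grip_width: 82.7
finger_force: 0.0
time: 41.3
tool_pos: [508.1, -333.6, 284.5]
tcp_rot: [3.14, -0.002, 2.917]
contact_force: [-0.7, -0.7, 0.6]
grip_width: 82.7
finger_force: 0.0
[(2, 11.3), (3, 11.5), (4, 10.0), (5, 8.8), (6, 8.3), (7, 7.3), (8, 6.7), (9, 4.7), (10, 4.4), (11, 4.3), (12, 1.7), (13, 1.9), (14, 2.5)]
[(2, 4.5), (3, 10.4), (4, 9.6), (5, 1.4), (6, 5.9), (7, 5.7), (8, 5.2), (9, 1.1), (10, 1.4), (11, 1.5), (12, 0.5), (13, 5.8), (14, 2.1)]
```

```bash
python3 - <<'E'
from h import *
im,c=load("w13"); P,Q=dots(im,c,500,0); print("cam",rays(c,[[280,210]])[0].round())
u=np.array([np.cos(.225),-np.sin(.225)]);v=np.array([-u[1],u[0]])
pr=proj(c,[list(np.array((507.6,-334))-3.5*u+y*v)+[6+17.6+17.4*k] for k in range(5) for y in(-13,0,13)])
print(pr.round(0).tolist()); s=(P[:,0]>230)&(P[:,0]<330)&(P[:,1]<270);print(P[s].round(0).tolist())
cv2.imwrite("pics/c11.png",cv2.resize(im[80:280,180:340],None,fx=3.5,fy=3,interpolation=cv2.INTER_CUBIC))
E
```

```text
cam [ 444. -320.  426.]
[[269.0, 175.0], [281.0, 175.0], [292.0, 175.0], [268.0, 178.0], [281.0, 178.0], [293.0, 178.0], [268.0, 181.0], [281.0, 181.0], [293.0, 181.0], [267.0, 184.0], [281.0, 184.0], [294.0, 184.0], [267.0, 187.0], [281.0, 187.0], [295.0, 187.0]]
[[265.0, 186.0], [279.0, 186.0], [292.0, 186.0], [291.0, 207.0], [266.0, 215.0], [279.0, 215.0], [292.0, 215.0], [267.0, 220.0], [292.0, 220.0]]
```

View pics/c11.png

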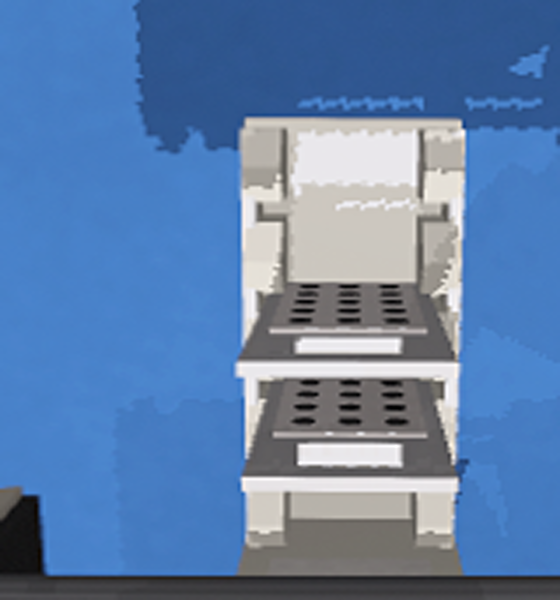

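The last allowed picture shows both steel targets upright in slots 2 and 3. On to the third target.

```bash
python3 -m pendant '[[[0.11,1,0],[0,0,0],0.8],[[0.11,1,0],[0,0,0],0.8],[[0.11,1,0],[0,0,0],0.8],[[0.11,1,0],[0,0,0],0.8],[[0.11,1,0],[0,0,0],0.8],[[0.11,1,0],[0,0,0],0.8],[[0.11,1,0],[0,0,0],0.8],[[0.11,1,0],[0,0,0],0.8],[[0.11,1,0],[0,0,0],0.8],[[0.11,1,0],[0,0,0],0.8]]' >/dev/null
python3 -m pendant '[[[0.11,1,0],[0,0,0],0.8],[[0.11,1,0],[0,0,0],0.8],[[0.11,1,0],[0,0,0],0.8],[[0.11,1,0],[0,0,-0.07],0.8],[[0,0,0],[0,0,0],0.8],[[0,0,-0.8],[0,0,0],0.8],[[0,0,-0.8],[0,0,0],0.8],[[0,0,-0.8],[0,0,0],0.8],[[0,0,0],[0,0,0],0.8],[[0,0,0],[0,0,0],0.8]]'
python3 - <<'E'
from h import *
im,_=shot("side","s14"); d=cv2.absdiff(im,load("side0")[0]).max(2); print("plain diff",(d[185:240,255:330]>40).sum())
E
```

```text
time: 43.02
tool_pos: [554.0, 85.7, 212.8]
tcp_rot: [-3.141, -0.003, 2.909]
contact_force: [0.5, 0.1, 0.6]
grip_width: 82.4
finger_force: 0.0
plain diff 576
```

```bash
python3 -m pendant '[[[0.01,0.02,-0.74],[0,0,0],0.8],[[0,0.01,-0.74],[0,0,0],0.8],[[0,0,-0.74],[0,0,0],0.8],[[0,0,-0.74],[0,0,0],0.8],[[0,0,0],[0,0,0],0.8],[[0,0,0],[0,0,0],0.8],[[0,0,0],[0,0,0],0.4],[[0,0,0],[0,0,0],0],[[0,0,0],[0,0,0],-0.5],[[0,0,0],[0,0,0],-0.5]]'
python3 -m pendant '[[[0,0,0],[0,0,0],-0.5],[[0,0,0],[0,0,0],-0.5],[[0,0,0],[0,0,0],-0.5],[[0,0,0],[0,0,0],-0.5],[[0,0,0],[0,0,0],-0.5],[[0,0,0],[0,0,0],-0.5],[[0,0,0],[0,0,0],-0.5],[[0,0,0],[0,0,0],-0.5],[[0,0,0],[0,0,0],-0.5],[[0,0,0],[0,0,0],-0.5]]'
python3 -m pendant '[[[0,0,0.2],[0,0,0],-0.5],[[0,0,0.5],[0,0,0],-0.5],[[0,0,0.7],[0,0,0],-0.5],[[0,0,0.8],[0,0,0],-0.5],[[0,0,0],[0,0,0],-0.5],[[0,0.5,0],[0,0,0],-0.5],[[-0.2,0.8,0],[0,0,0],-0.5],[[-0.3,0.8,0],[0,0,0],-0.5],[[-0.3,0.8,0],[0,0,0.4],-0.5],[[-0.3,0.8,0],[0,0,0.4],-0.5]]'
python3 -m pendant '[[[-0.1,0.8,0],[0,0,0.4],-0.5],[[0,0.8,0],[0,0,0.4],-0.5],[[0,0.8,0],[0,0,0.4],-0.5],[[0,0.8,0],[0,0,0.27],-0.5],[[0,0.8,0],[0,0,0],-0.5],[[0,0.76,0],[0,0,0],-0.5],[[0,0,0],[0,0,0],-0.5],[[0,0,0],[0,0,0],-0.5],[[0,0,0],[0,0,0],-0.5],[[0,0,0],[0,0,0],-0.5]]'
python3 - <<'E'
from h import *
o=bot.get_obs(); z=o["tool_pos"][2]-117.4; im,c=shot("wrist","w14"); P,Q=dots(im,c,514,0); s=(P[:,0]>245)&(P[:,0]<320)&(P[:,1]<252)&(P[:,1]>195); P=P[s]; P=P[np.argsort(P[:,1])]; print(o["tool_pos"],o["contact_force"],len(P))
for i in range(0,len(P)-2,3): print(onz(c,P[i:i+3],z+17.6+17.4*(i//3)).mean(0).round(1))
E
```

```text
time: 43.9
tool_pos: [555.5, 87.1, 126.2]
tcp_rot: [3.141, 0.002, 2.909]
contact_force: [0.7, 0.8, -0.1]
grip_width: 60.5
finger_force: 0.0
time: 44.73
tool_pos: [555.3, 87.0, 125.3]
tcp_rot: [3.141, 0.001, 2.909]
contact_force: [-1.2, -0.5, 5.4]
grip_width: 49.4
finger_force: 30.0
time: 45.57
tool_pos: [521.0, 198.8, 190.1]
tcp_rot: [-3.141, -0.002, 3.007]
contact_force: [0.6, -0.6, 0.4]
grip_width: 49.6
finger_force: 30.0
time: 46.4
tool_pos: [518.9, 339.8, 190.5]
tcp_rot: [-3.141, -0.001, -3.103]
contact_force: [-0.4, -0.0, -0.0]
grip_width: 49.9
finger_force: 30.0
[518.92223592 339.78039497 190.54320548] [-0.39719904 -0.02380819 -0.01986254] 15
[514.6 338.4  90.7]
[514.6 338.5 108.1]
[514.5 338.6 125.5]
[514.5 338.6 142.9]
[514.4 338.7 160.3]
```

```bash
python3 -m pendant '[[[0,0.05,0.05],[0,0,0],-0.5],[[0.2,0.01,0],[0,0,0],-0.5],[[0.2,0.01,0],[0,0,0],-0.5],[[0.2,0.01,0],[0,0,0],-0.5],[[0.2,0.01,0],[0,0,0],-0.5],[[0.2,0.01,0],[0,0,0],-0.5],[[0.23,0,0],[0,0,0],-0.5],[[0,0,0],[0,0,0],-0.5],[[0,0,0],[0,0,0],-0.5],[[0,0,0],[0,0,0],-0.5]]'
python3 - <<'E'
from h import *
o=bot.get_obs(); im,c=shot("wrist","w15"); P,Q=dots(im,c,o["tool_pos"][0]-4.5,0); print(Q[(P[:,0]>240)&(P[:,0]<320)][:3,1:].round(1).tolist())
E
```

```text
time: 47.28
tool_pos: [555.7, 343.8, 192.2]
tcp_rot: [-3.142, -0.001, -3.102]
contact_force: [-0.2, 0.1, -1.6]
grip_width: 49.5
finger_force: 30.0
[[343.2, -114.1], [330.0, 95.1], [342.5, 93.2]]
```

```bash
python3 -m pendant '[[[0,-0.03,-0.16],[0,0,0],-0.5],[[0,0,-0.16],[0,0,0],-0.5],[[0,0,-0.16],[0,0,0],-0.5],[[0,0,0],[0,0,0],-0.5],[[0,0,0],[0,0,0],-0.3],[[0,0,0],[0,0,0],0],[[0,0,0],[0,0,0],0.3],[[0,0,0],[0,0,0],0.6],[[0,0,0],[0,0,0],0.8],[[0,0,0],[0,0,0],0.8]]'
python3 -m pendant '[[[0,0,0],[0,0,0],0.8],[[0,0,0],[0,0,0],0.8],[[0,0,0],[0,0,0],0.8],[[0,0,0],[0,0,0],0.8],[[0,0,0],[0,0,0],0.8],[[0,0,0],[0,0,0],0.8],[[0,0,0],[0,0,0],0.8],[[0,0,0],[0,0,0],0.8],[[0,0,0],[0,0,0],0.8],[[0,0,0],[0,0,0],0.8]]' >/dev/null
python3 -m pendant '[[[0,0,0],[0,0,0],0.8],[[0,0,0],[0,0,0],0.8],[[0,0,0],[0,0,0],0.8],[[0,0,0],[0,0,0],0.8],[[0,0,0],[0,0,0],0.8],[[0,0,0],[0,0,0],0.8],[[0,0,0],[0,0,0],0.8],[[0,0,0],[0,0,0],0.8],[[0,0,0],[0,0,0],0.8],[[0,0,0],[0,0,0],0.8]]' >/dev/null
python3 -c "
from h import *
im,c=shot('wrist','w16a'); P,Q=dots(im,c,551.5,0); print(Q[(P[:,0]>240)&(P[:,0]<320)][:,1:].round(1).tolist()[:3])"
python3 -m pendant '[[[0,0,0],[0,0,0],0.8],[[0,0,0],[0,0,0],0.8],[[0,0,0],[0,0,0],0.8],[[0,0,0],[0,0,0],0.8],[[0,0,0],[0,0,0],0.8],[[0,0,0],[0,0,0],0.8],[[0,0,0],[0,0,0],0.8],[[0,0,0],[0,0,0],0.8],[[0,0,0],[0,0,0],0.8],[[0,0,0],[0,0,0],0.8]]'
python3 -c "
from h import *
im,c=shot('wrist','w16'); P,Q=dots(im,c,551.5,0); print(Q[(P[:,0]>240)&(P[:,0]<320)][:,1:].round(1).tolist()); im,_=shot('side','s16');d=cv2.absdiff(im,load('side0')[0]).max(2); print('plain diff',(d[185:240,255:330]>40).sum())
"
```

```text
time: 48.17
tool_pos: [556.0, 343.0, 178.3]
tcp_rot: [3.141, 0.0, -3.102]
contact_force: [-0.4, 0.3, -0.5]
grip_width: 72.0
finger_force: 0.0
[[329.1, 69.1], [341.7, 67.0], [354.2, 64.9]]
time: 50.72
tool_pos: [555.9, 343.0, 178.0]
tcp_rot: [3.141, 0.0, -3.102]
contact_force: [0.3, 0.4, -0.2]
grip_width: 82.8
finger_force: 0.0
[[329.1, 69.1], [341.7, 67.0], [354.2, 64.9], [328.9, 85.9], [341.5, 84.0], [354.3, 82.1], [329.2, 102.3], [341.6, 100.6], [354.4, 99.1], [329.3, 119.5], [341.8, 118.0], [354.4, 116.3], [329.4, 136.4], [341.9, 134.9], [354.6, 133.5]]
plain diff 2556
```

Stretch about 13 mm, steady: aluminium. The side view suggests the plain rack may have moved, so I'll re-measure it with the target in hand.

```bash
python3 -m pendant '[[[0,0,-0.25],[0,0,0],0.8],[[0,0,-0.2],[0,0,0],0.8],[[0,0,0],[0,0,0],0.8],[[0,0,0],[0,0,0],0.5],[[0,0,0],[0,0,0],0],[[0,0,0],[0,0,0],-0.5],[[0,0,0],[0,0,0],-0.5],[[0,0,0],[0,0,0],-0.5],[[0,0,0],[0,0,0],-0.5],[[0,0,0],[0,0,0],-0.5]]'
python3 -m pendant '[[[0,0,0],[0,0,0],-0.5],[[0,0,0],[0,0,0],-0.5],[[0,0,0],[0,0,0],-0.5],[[0,0,0.2],[0,0,0],-0.5],[[0,0,0.3],[0,0,0],-0.5],[[0,0,0.37],[0,0,0],-0.5],[[0,0,0],[0,0,0],-0.5],[[0,0,0],[0,0,0],-0.5],[[0,0,0],[0,0,0],-0.5],[[0,0,0],[0,0,0],-0.5]]'
python3 -m pendant '[[[0,0,0],[0,0,0],-0.5],[[-0.2,-0.01,0],[0,0,0],-0.5],[[-0.2,-0.01,0],[0,0,0],-0.5],[[-0.2,-0.01,0],[0,0,0],-0.5],[[-0.2,-0.01,0],[0,0,0],-0.5],[[-0.2,-0.01,0],[0,0,0],-0.5],[[-0.2,-0.01,0],[0,0,0],-0.5],[[-0.2,0,0],[0,0,0],-0.5],[[-0.2,0,0],[0,0,0],-0.5],[[-0.2,0,0],[0,0,0],-0.5]]'
```

```text
time: 51.65
tool_pos: [555.9, 342.9, 164.6]
tcp_rot: [3.141, 0.0, -3.102]
contact_force: [0.8, -0.9, 0.1]
grip_width: 49.7
finger_force: 30.0
time: 52.48
tool_pos: [555.6, 342.8, 190.2]
tcp_rot: [-3.141, -0.001, -3.102]
contact_force: [-0.5, 0.0, -1.6]
grip_width: 49.6
finger_force: 30.0
time: 53.32
tool_pos: [501.3, 341.1, 190.7]
tcp_rot: [3.141, 0.0, -3.102]
contact_force: [-0.5, 0.6, -0.7]
grip_width: 49.7
finger_force: 30.0
```

```bash
python3 -m pendant '[[[0,-0.5,0.9],[0,0,0],-0.5],[[0,-0.9,0.9],[0,0,0],-0.5],[[0,-0.9,0.9],[0,0,0],-0.5],[[0,-0.9,0.9],[0,0,0],-0.5],[[0.1,-1,0],[0,0,-0.22],-0.5],[[0.1,-1,0],[0,0,-0.22],-0.5],[[0.1,-1,0],[0,0,-0.22],-0.5],[[0.1,-1,0],[0,0,-0.22],-0.5],[[0.1,-1,0],[0,0,-0.22],-0.5],[[0.1,-1,0],[0,0,-0.22],-0.5]]' >/dev/null
python3 -m pendant '[[[0.1,-1,0],[0,0,-0.22],-0.5],[[0.1,-1,0],[0,0,-0.22],-0.5],[[0.1,-1,0],[0,0,-0.22],-0.5],[[0.1,-1,0],[0,0,-0.22],-0.5],[[0.1,-1,0],[0,0,0],-0.5],[[0,0,0],[0,0,0],-0.5],[[0,0,0],[0,0,0],-0.5],[[0,0,0],[0,0,0],-0.5],[[0,0,0],[0,0,0],-0.5],[[0,0,0],[0,0,0],-0.5]]'
python3 - <<'E'
from h import *
o=bot.get_obs(); im,c=shot("wrist","w17"); shot("side","s17"); shot("scene","sc17")
hsv=cv2.cvtColor(im,cv2.COLOR_BGR2HSV); m=((hsv[...,1]<70)&(hsv[...,2]>90)).astype(np.uint8); m=cv2.morphologyEx(m,cv2.MORPH_OPEN,np.ones((3,3)))
n,l,s,ct=cv2.connectedComponentsWithStats(m)
for k in range(1,n):
    if s[k,4]>200 and s[k,1]<230: 
        q,_,=cv2.findContours((l==k).astype(np.uint8),0,2); a=cv2.approxPolyDP(q[0],4,True)[:,0]; print(s[k].tolist(),a.tolist()); 
        top=[s[k,0]+s[k,2]//2,s[k,1]]; print("   ",onz(c,[top],3).round(0))
z=o["tool_pos"][2]-118; P,Q=dots(im,c,514,0); S=(P[:,0]>245)&(P[:,0]<320)&(P[:,1]<255)&(P[:,1]>203); P=P[S]; P=P[np.argsort(P[:,1])]; print(len(P),P.round().tolist())
E
```

```text
time: 54.98
tool_pos: [534.8, -83.6, 298.8]
tcp_rot: [3.141, 0.0, 2.919]
contact_force: [0.2, 0.2, -0.7]
grip_width: 49.6
finger_force: 30.0
[372, 43, 111, 146, 14067] [[381, 45], [372, 184], [466, 186], [476, 142], [482, 50], [425, 43]]
    [[424. 112.   3.]]
[524, 68, 25, 14, 220] [[548, 68], [525, 73], [525, 81], [548, 75]]
    [[476. 241.   3.]]
[126, 108, 54, 39, 657] [[129, 108], [126, 117], [176, 146], [178, 137]]
    [[ 425. -213.    3.]]
[229, 117, 106, 155, 9919] [[231, 117], [230, 245], [247, 206], [274, 207], [265, 213], [251, 209], [237, 258], [261, 258], [251, 263], [251, 270], [257, 271], [309, 270], [308, 258], [322, 258], [320, 264], [334, 260], [323, 253], [317, 234], [323, 230], [314, 207], [289, 205], [291, 118]]
    [[470. -68.   3.]]
[10, 145, 104, 110, 6748] [[102, 145], [48, 146], [31, 152], [28, 165], [34, 173], [32, 193], [38, 212], [15, 213], [11, 222], [45, 217], [42, 201], [49, 213], [54, 212], [48, 202], [52, 199], [59, 208], [56, 213], [63, 211], [58, 196], [66, 208], [88, 203], [43, 224], [41, 238], [15, 245], [33, 249], [17, 253], [36, 254], [69, 238], [60, 225], [66, 220], [77, 221], [79, 230], [67, 222], [74, 235], [91, 229], [80, 239], [113, 237]]
    [[ 440. -337.    3.]]
[341, 164, 28, 28, 410] [[360, 164], [348, 165], [341, 174], [348, 190], [359, 190], [368, 180]]
    [[543.   6.   3.]]
15 [[261.0, 211.0], [280.0, 211.0], [298.0, 211.0], [260.0, 218.0], [280.0, 218.0], [300.0, 218.0], [302.0, 226.0], [280.0, 226.0], [259.0, 226.0], [257.0, 235.0], [280.0, 235.0], [304.0, 235.0], [255.0, 245.0], [280.0, 245.0], [306.0, 245.0]]
```

```bash
python3 - <<'E'
from h import *
for n,r in (("w7",(222,304)),("w17",(222,300))):
    im,c=load(n); hsv=cv2.cvtColor(im,cv2.COLOR_BGR2HSV); m=((hsv[...,1]<70)&(hsv[...,2]>90))
    print(n,[(q,int(np.where(m[60:240,q])[0].min())+60) for q in range(*r) if m[60:240,q].any()])
    print([ (rr,int(np.where(m[rr,200:320])[0].min())+200,int(np.where(m[rr,200:320])[0].max())+200) for rr in range(102,190,8)])
    print(rackfront(im,c,(445,-320) if n=="w7" else (470,-68)))
im,c=load("w17"); z=298.8-118.3; P,Q=dots(im,c,514,0); S=(P[:,0]>245)&(P[:,0]<320)&(P[:,1]<255)&(P[:,1]>203); P=P[S]; P=P[np.argsort(P[:,1])]
for i in (0,6,12): print(onz(c,P[i:i+3],z+17.6+17.4*(i//3)).mean(0).round(1))
g=cv2.cvtColor(im,cv2.COLOR_BGR2GRAY); np.set_printoptions(linewidth=250); print(g[116:206:2,228:294:2])
E
```

```text
w7 [(232, 112), (233, 103), (234, 103), (235, 101), (236, 101), (237, 101), (238, 101), (239, 101), (240, 101), (241, 101), (242, 101), (243, 101), (244, 101), (245, 101), (246, 101), (247, 101), (248, 101), (249, 101), (250, 101), (251, 101), (252, 101), (253, 101), (254, 101), (255, 101), (256, 101), (257, 101), (258, 101), (259, 101), (260, 101), (261, 101), (262, 101), (263, 101), (264, 101), (265, 101), (266, 101), (267, 101), (268, 101), (269, 101), (270, 101), (271, 101), (272, 101), (273, 101), (274, 101), (275, 101), (276, 101), (277, 101), (278, 102), (279, 102), (280, 102), (281, 102), (282, 102), (283, 102), (284, 102), (285, 102), (286, 102), (287, 102), (288, 102), (289, 102), (290, 102), (291, 102), (292, 102), (293, 102), (294, 102), (295, 102), (296, 206), (297, 206), (298, 206), (299, 206), (300, 206), (301, 206), (302, 206), (303, 206)]
[(102, 235, 295), (110, 233, 295), (118, 233, 295), (126, 233, 294), (134, 233, 294), (142, 233, 294), (150, 233, 293), (158, 233, 293), (166, 232, 293), (174, 232, 292), (182, 232, 292)]
(array([[232.2, 100.6],
       [296.2, 101.9
[... 489 characters left out ...]
260, 117), (261, 117), (262, 117), (263, 117), (264, 117), (265, 117), (266, 117), (267, 117), (268, 117), (269, 117), (270, 117), (271, 117), (272, 117), (273, 117), (274, 117), (275, 117), (276, 117), (277, 117), (278, 117), (279, 117), (280, 117), (281, 117), (282, 117), (283, 117), (284, 118), (285, 118), (286, 118), (287, 118), (288, 118), (289, 118), (290, 118), (291, 118), (292, 206), (293, 206), (294, 206), (295, 206), (296, 206), (297, 206), (298, 206), (299, 206)]Traceback (most recent call last):
  File "<stdin>", line 5, in <module>
    return umr_minimum(a, axis, None, out, keepdims, initial, where)
ValueError: zero-size array to reduction operation minimum which has no identity
```

```bash
python3 - <<'E'
from h import *
im,c=load("w17"); F=onz(c,[[231,117.2],[292,118.2]],3); d=F[1]-F[0]; y=-np.arctan2(d[0],d[1]); print(F.round(1),np.linalg.norm(d),y)
g=cv2.cvtColor(im,cv2.COLOR_BGR2GRAY); hsv=cv2.cvtColor(im,cv2.COLOR_BGR2HSV); m=((hsv[...,1]<70)&(hsv[...,2]>90))
for rr in range(125,200,8): w=np.where(m[rr,215:320])[0]+215; print(rr,w.min(),w.max()+1,onz(c,[[w.max()+1,rr]],3).round(1).tolist())
print("left notch cols 234-241",g[124:206,234:242].mean(1).astype(int).tolist()); print("right",g[124:206,281:288].mean(1).astype(int).tolist())
z=298.8-118.3; P,Q=dots(im,c,514,0); S=(P[:,0]>245)&(P[:,0]<320)&(P[:,1]<255)&(P[:,1]>203); P=P[S]; P=P[np.argsort(P[:,1])]
for i in (0,6,12): print(onz(c,P[i:i+3],z+17.6+17.4*(i//3)).mean(0).round(1))
E
```

```text
[[ 456.9 -126.1    3. ]
 [ 473.9  -56.9    3. ]] 71.3310431480004 -0.24102907440424917
125 229 292 [[481.5, -58.6, 3.0]]
133 229 291 [[490.3, -61.7, 3.0]]
141 229 291 [[499.4, -63.7, 3.0]]
149 229 291 [[508.6, -65.7, 3.0]]
157 229 291 [[517.9, -67.8, 3.0]]
165 229 291 [[527.3, -69.8, 3.0]]
173 229 291 [[536.7, -71.9, 3.0]]
181 229 290 [[546.0, -75.2, 3.0]]
189 229 290 [[555.7, -77.3, 3.0]]
197 230 290 [[565.4, -79.4, 3.0]]
left notch cols 234-241 [153, 152, 151, 150, 148, 149, 147, 145, 150, 173, 179, 181, 184, 185, 185, 188, 193, 193, 194, 193, 158, 145, 148, 142, 111, 101, 169, 189, 186, 185, 185, 182, 181, 182, 178, 178, 174, 174, 173, 179, 180, 184, 184, 187, 192, 192, 191, 197, 211, 150, 133, 102, 106, 106, 103, 162, 194, 188, 187, 187, 188, 184, 184, 180, 180, 180, 181, 176, 178, 183, 183, 187, 191, 190, 194, 201, 208, 163, 101, 107, 109, 109]
right [156, 155, 155, 155, 155, 155, 155, 156, 156, 148, 141, 140, 140, 140, 140, 140, 140, 140, 141, 146, 158, 169, 178, 183, 162, 131, 124, 203, 201, 198, 196, 196, 196, 196, 196, 196, 196, 196, 193, 195, 211, 210, 210, 210, 210, 210, 210, 210, 212, 217, 184, 161, 141, 143, 142, 140, 195, 207, 200, 195, 196, 196, 196, 196, 196, 196, 196, 196, 201, 210, 217, 217, 217, 216, 217, 216, 217, 223, 171, 153, 156, 157]
[531.1 -84.  198.1]
[531.1 -83.9 232.9]
[531.  -83.7 267.7]
```

```bash
python3 - <<'E'
from h import *
im,c=load("w17")
for a in ([[238,147.2],[284,148]],[[238,176.2],[284,177]]): P=onz(c,a,40); print(P.round(1).tolist(),P.mean(0).round(1))
E
```

```text
[[490.7, -121.9, 40.0], [502.7, -73.3, 40.0]] [496.7 -97.6  40. ]
[[521.6, -129.8, 40.0], [533.8, -80.3, 40.0]] [ 527.7 -105.    40. ]
```

```bash
python3 -m pendant '[[[-0.06,-0.19,-0.8],[0,0,-0.04],-0.5],[[-0.06,-0.19,-0.8],[0,0,-0.04],-0.5],[[-0.06,-0.19,-0.8],[0,0,-0.04],-0.5],[[-0.06,-0.18,-0.8],[0,0,-0.04],-0.5],[[0,0,-0.4],[0,0,0],-0.5],[[0,0,0],[0,0,0],-0.5],[[0,0,0],[0,0,0],-0.5],[[0,0,0],[0,0,0],-0.5],[[0,0,0],[0,0,0],-0.5],[[0,0,0],[0,0,0],-0.5]]'
python3 - <<'E'
from h import *
im,c=shot("wrist","w18"); g=cv2.cvtColor(im,cv2.COLOR_BGR2GRAY); hsv=cv2.cvtColor(im,cv2.COLOR_BGR2HSV); m=((hsv[...,1]<70)&(hsv[...,2]>90))
p=proj(c,[[456.9,-126.1,3],[473.9,-56.9,3]]); print(p.round(1)); 
for q in range(int(p[0,0])-6,int(p[1,0])+8,3):
    w=np.where(m[:250,q])[0]; print((q,int(w.min()) if len(w) else None),end=" ")
E
```

```text
time: 55.97
tool_pos: [528.3, -107.3, 191.8]
tcp_rot: [-3.141, 0.002, 2.899]
contact_force: [-0.1, 0.3, -0.7]
grip_width: 49.6
finger_force: 30.0
[[241.4 118.6]
 [322.1 118.4]]
(235, 236) (238, 228) (241, 122) (244, 118) (247, 118) (250, 118) (253, 118) (256, 118) (259, 118) (262, 118) (265, 118) (268, 118) (271, 117) (274, 117) (277, 117) (280, 117) (283, 117) (286, 117) (289, 117) (292, 117) (295, 117) (298, 117) (301, 117) (304, 117) (307, 117) (310, 118) (313, 118) (316, 118) (319, 118) (322, 122) (325, 235) (328, 242)
```

```bash
python3 -m pendant '[[[-0.01,0.02,-0.3],[0,0,0],-0.5],[[0,0,-0.3],[0,0,0],-0.5],[[0,0,-0.3],[0,0,0],-0.5],[[0,0,-0.3],[0,0,0],-0.5],[[0,0,-0.3],[0,0,0],-0.5],[[0,0,-0.3],[0,0,0],-0.5],[[0,0,-0.2],[0,0,0],-0.5],[[0,0,-0.15],[0,0,0],-0.5],[[0,0,0],[0,0,0],-0.5],[[0,0,0],[0,0,0],-0.5]]'
python3 -m pendant '[[[0,0,-0.03],[0,0,0],-0.5],[[0,0,0],[0,0,0],-0.5],[[0,0,0],[0,0,0],-0.5],[[0,0,0],[0,0,0],-0.5],[[0,0,0],[0,0,0],-0.5],[[0,0,0],[0,0,0],-0.5],[[0,0,0],[0,0,0],-0.5],[[0,0,0],[0,0,0],-0.5],[[0,0,0],[0,0,0],-0.5],[[0,0,0],[0,0,0],-0.5]]'
```

```text
time: 56.85
tool_pos: [527.5, -106.8, 126.1]
tcp_rot: [3.142, 0.0, 2.898]
contact_force: [-0.9, -0.1, -1.0]
grip_width: 49.3
finger_force: 30.0
time: 57.68
tool_pos: [527.4, -106.7, 125.2]
tcp_rot: [3.141, -0.0, 2.898]
contact_force: [-0.2, 1.1, -1.2]
grip_width: 49.9
finger_force: 30.0
```

```bash
python3 -m pendant '[[[0,0,-0.03],[0,0,0],-0.5],[[0,0,0],[0,0,0],-0.5],[[0,0,0],[0,0,0],-0.5],[[0,0,0],[0,0,0],-0.5],[[0,0,0],[0,0,0],-0.5],[[0,0,0],[0,0,0],-0.5],[[0,0,0],[0,0,0],-0.5],[[0,0,0],[0,0,0],-0.5],[[0,0,0],[0,0,0],-0.5],[[0,0,0],[0,0,0],-0.5]]'
python3 -m pendant '[[[0,0,-0.04],[0,0,0],-0.5],[[0,0,0],[0,0,0],-0.5],[[0,0,0],[0,0,0],-0.5],[[0,0,0],[0,0,0],-0.5],[[0,0,0],[0,0,0],-0.5],[[0,0,0],[0,0,0],-0.5],[[0,0,0],[0,0,0],-0.5],[[0,0,0],[0,0,0],-0.5],[[0,0,0],[0,0,0],-0.5],[[0,0,0],[0,0,0],-0.5]]'
```

```text
time: 58.52
tool_pos: [527.5, -106.8, 124.6]
tcp_rot: [-3.142, 0.001, 2.898]
contact_force: [-0.2, 0.3, 5.1]
grip_width: 49.2
finger_force: 30.0
time: 59.35
tool_pos: [528.0, -107.0, 124.5]
tcp_rot: [-3.141, 0.002, 2.898]
contact_force: [-2.0, -0.1, 12.2]
grip_width: 49.2
finger_force: 30.0
```

```bash
python3 -m pendant '[[[0,0,0.03],[0,0,0],-0.4],[[0,0,0],[0,0,0],0],[[0,0,0],[0,0,0],0.4],[[0,0,0],[0,0,0],0.8],[[0,0,0],[0,0,0],0.8],[[0,0,0],[0,0,0],0.8],[[0,0,0],[0,0,0],0.8],[[0,0,0],[0,0,0],0.8],[[0,0,0.3],[0,0,0],0.8],[[0,0,0.6],[0,0,0],0.8]]'
python3 -m pendant '[[[0,0,0.9],[0,0,0],0.8],[[0,0,0.9],[0,0,0],0.8],[[0,0,0.9],[0,0,0],0.8],[[0,0,0.9],[0,0,0],0.8],[[0,0,0.9],[0,0,0],0.8],[[0,0,0],[0,0,0],0.8],[[0,0,0],[0,0,0],0.8],[[0,0,0],[0,0,0],0.8],[[0,0,0],[0,0,0],0.8],[[0,0,0],[0,0,0],0.8]]'
python3 - <<'E'
from h import *
shot("side","s19"); shot("scene","sc19")
for n,s0,yw,f0 in (("w13",(507.6,-334),-.225,"board2"),("now",(527.5,-106.8),-.242,"plain2")):
    im,c=load(n) if n!="now" else shot("wrist","w19")
    u=np.array([np.cos(yw),np.sin(yw)]);v=np.array([-u[1],u[0]]); s0=np.array(s0)
    hsv=cv2.cvtColor(im,cv2.COLOR_BGR2HSV); m=((hsv[...,1]<70)&(hsv[...,2]>150))
    T=proj(c,[list(s0+y*v)+[146] for y in(-25,0,25)]); q=int(T[1,0]); r=T[1,1]
    P,Q=dots(im,c,500,0); D=proj(c,[list(s0-3.5*u+y*v)+[93.2] for y in(-13,0,13)])
    print(f0,"top pred",T.round(1).tolist(),"bright rows",[int(k) for k in range(int(r)-12,int(r)+14) if m[k,q]],"cols",[int(k) for k in np.where(m[int(r),q-50:q+50])[0][[0,-1]]+q-50],"dots pred",D.round().tolist(),P[np.abs(P-D[1]).sum(1)<40].round().tolist())
E
```

```text
time: 60.18
tool_pos: [526.2, -106.4, 149.9]
tcp_rot: [3.141, -0.004, 2.898]
contact_force: [-0.5, 0.2, -0.7]
grip_width: 82.4
finger_force: 0.0
time: 61.02
tool_pos: [526.9, -106.6, 284.8]
tcp_rot: [3.141, -0.003, 2.898]
contact_force: [0.6, -0.1, -0.1]
grip_width: 82.6
finger_force: 0.0
board2 top pred [[249.0, 203.3], [280.7, 203.3], [312.4, 203.3]] bright rows [192, 193, 194, 195, 196, 197, 200, 201, 202, 203, 204, 205] cols [247, 310] dots pred [[267.0, 187.0], [281.0, 187.0], [295.0, 187.0]] [[265.0, 186.0], [279.0, 186.0], [292.0, 186.0], [291.0, 207.0], [279.0, 215.0]]
plain2 top pred [[249.9, 204.1], [281.5, 204.1], [313.1, 204.0]] bright rows [193, 194, 195, 196, 197, 198, 201, 202, 203, 204, 205, 206, 207, 208, 209, 210, 211, 212, 213, 214, 215, 216, 217] cols [249, 311] dots pred [[267.0, 187.0], [281.0, 187.0], [295.0, 187.0]] [[291.0, 176.0]]
```

```bash
python3 -c "
from plant import bot
print(bot.get_obs()['contact_force'],bot.close_job())"
```

```text
the job is handed in; nothing more can be done
[-0.63351556 -0.57981778  0.68665551] None
```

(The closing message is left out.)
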